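Prop up the screen frame of a flatbed stencil press

TASK

Open the stencil press and prop it for changing the paper: lift the hinged black lid right up by its front handle until it stays up by itself, then swing the prop rod up from the left side deck, let the lid down gently onto the rod's white ball end, and work the ball along the aluminium keeper bar under the lid until it drops fully into the keeper's slot, so that the lid stands on the rod. Never let the lid drop or force the rod once it has caught, and leave the ink tin, roller and paper where they are.

Things in the scene. Friction and masses are not known exactly. Their poses are not given: they have to be found in the camera images.
- press: Low black flatbed press with an orange edge, 300 x 460 x 30 mm, fixed to the table; on it a printing bed with white paper (215 x 290 mm, top 67 mm above the table). Origin: centre of its underside, on the table; x points from its front (robot's side) to its hinge, y to its left, z up. It may be turned. The closed lid covers it.
- lid_hinge (a point): Point on the lid's hinge line (parallel to the press's y), at press (120, 0, 85) mm, middle of the rear edge; axes as the press. The lid is a black frame, 250 mm from hinge to front edge, 440 mm wide, 28 mm thick, its underside level with the hinge line, about 1.1 kg.
- lid (a joint): Angle of the lid, rad: 0 closed and level, growing as its front rises; stop at 1.13. Its hinges are stiff: raised above about 1.03 it stays where it is left; below about 0.9 it sinks by its own weight. Lifting takes about 8 N at the handle. With the rod's ball seated in the slot it stands at about 0.74; with the ball on the flat of the keeper at about 0.79.
- lid_handle (a point): Middle of the steel handle's straight grip: a round bar 10 mm thick, 120 mm long, along the press's y, 40 mm clear of the lid's front edge; 295 mm from the hinge line, 12 mm above the plane of the underside. Moves with the lid. Axes: as the press when closed, turned with the lid (x along the lid to the hinge, z out of its upper face). Best pinched from above.
- keeper_mid (a point): Point on the lower face of the aluminium keeper bar (32 mm wide, 10 mm thick) under the lid's left rail; moves with the lid, axes as lid_handle. 158 mm from the hinge line along the lid, 200 mm left of the middle, 10 mm below the plane of the underside. The bar runs along the lid from 65 mm on the hinge side of its slot to 40 mm on the handle side.
- keeper_slot_zone (a point): Same point as keeper_mid, for the slot: blind, facing down, 13.5 mm along the lid, 18 mm wide, 8 mm deep. The bar is adjustable and was set by hand: the slot's middle lies anywhere up to 12 mm either side of this point along the lid. That is not measured: it must be felt, or seen from in front below the raised lid.
- prop (a joint): Angle of the prop rod, rad: 0 lying on the left side deck, free end toward the hinge; grows as that end swings up and to the front; stop at 1.3. Stiff pivot: the rod stays where it is left, and at about 0.7 it bears the lid without slipping. Swung on from there its ball slides along the keeper toward the handle and drops into the slot at 0.75 to 0.94.
- prop_pivot (a point): Pivot of the prop rod, at press (-115, 200, 58) mm, in a steel bracket; its axis is parallel to the press's y. Axes as the press.
- prop_grip (a point): Middle of the red sleeve on the prop rod, where to hold it: 13 mm thick, 60 mm long, 95 mm from the pivot, at rest 28 mm above the side deck. The rod (8 mm thick) turns in an upright plane along the press's x: pinch it with fingers that close along the press's y, the hand pointing forward and down (about 45 degrees) to stay clear of the raised lid.
- prop_cap: White nylon ball, 10 mm diameter, on the free end of the prop rod; origin at its centre, 172 mm from the pivot. It must not take more than about 25 N. Bearing the lid on the keeper's flat it takes 8 to 15 N; caught in the slot it goes no farther, and pushing on at the sleeve with over about 15 N would force it.
- ink_tin: Blue ink tin, 64 mm diameter, 85 mm high, standing on the table left of the press; origin at the centre of its underside. Leave it alone.
- roller: Black rubber hand roller, 150 mm wide, with a wooden handle, lying right of the press; origin on the table under the roller's middle. Leave it alone.
- ream: Pack of paper with a blue band, 210 x 150 x 30 mm, lying on the table at the front right of the press; origin at the centre of its underside. Leave it alone.

How it is judged:
By the outcome, as a careful person would: the job done as asked, in the order asked, and still so for the second after the job is handed in, with the robot touching nothing.
It also fails if it takes over 72 s, if anything falls off the work surface, if the arm or the gripper's body presses on something with over 40 N, if the wrist force passes 120 N, or if a joint passes its speed limit or range.

ROBOT

A 6-joint arm with a two-finger parallel gripper is mounted at the origin on the work surface. World frame = base frame: x ahead of the robot, y to its left, z up, the work surface at z = 0. Lengths are in m, angles in degrees, forces in N, time in s.
With the tool pointing down it reaches from about 0.4 to 0.825 m from the base axis. Payload 7 kg.
Tool frame: the origin (TCP) lies at the very end of the fingers, on their centre line; the grasp point (between the pads) lies hold_point_z behind it (hold_point_z is the distance from the TCP to the grasp point, in m); z points along the fingers, y is the direction in which the jaws open and shut (so a half turn about z gives the same grasp; the last joint's range is limited). The gripper opens to 88 mm and grips with 3 to 60 N. Pads are 19 mm wide; open, the fingers measure 130 mm over their backs; the gripper's body (78 mm by 193 mm) begins 47 mm behind the grasp point.
Start: joints at [-49.784, 20.546, 0.682, 0, -70.136, -16.507], TCP at [0.271, -0.618, 0.227] pointing down, gripper open.
Joint ranges: [-176.03, 176.03], [-82.01, 121.73], [-58.28, 71.71], [-173.87, 95.51], [-174.79, -0.11], [-173.66, 173.66]. Speed limits (degrees/s): [136.94, 136.94, 172.46, 180, 180, 180].

INTERFACE

Orientations are given as [roll, pitch, yaw] about the fixed x, y, z axes, in that order (R = Rz(yaw) Ry(pitch) Rx(roll)).
In Python, from plant import get_obs, snapshot, close_job, hold_point_z gives the robot as it stands. The module is installed in compiled form; this text tells all that it offers.
- The arm moves only by the tool jog_arm, never from a script. Its argument "commands" is a list of rows, each a list of 4 numbers: the shift along the world's x, y, z in mm, then the turn about the world's z in degrees. In form: [[x, y, z, turn], ...]. A call has exactly 10 rows; each row shifts and turns the commanded pose from where the row before left it; what a row does not reach is not made up. A row lasts 1/12 s, in which the tool goes at most 41.7 mm and 7.16 degrees, less where a joint would pass 70% of its speed; a pose out of reach is approached as far as the arm can. A call is refused whole if a number of a shift passes 41.7 or a number of a turn 7.16, either way. A call with a gripper value outside its range is refused whole. "fingers" is the finger opening in mm, from 0 to 87.6, set as the call begins (left out, the last holds). The fingers move at their own pace and stop on an object; the grip force is fixed at half the most. Time passes only in rows, so rows that do not move let the fingers close, or fill a call up. It gives the time, the measured TCP pose, the force and the opening at its end, in the units of the state.
- get_obs(): the state, without advancing time (a new reading comes with each control period).
- snapshot(name): name is "side" or "top" or "wrist"; returns a dict with "image" (420x560x3 uint8, red, green, blue), "fov_y" (degrees; the focal length in pixels is half the picture's height over the tangent of half this angle, whatever the lens; pixels are square), "cx", "cy" (the principal point, pixels), "rvec" (rotation vector, rad) and "tvec" (3), from world to camera coordinates, as OpenCV has them; the wrist camera has in their place "mount" (4x4, takes a point from camera to tool coordinates, whose origin is the TCP and whose axes are the flange's). Camera axes: x right, y down, z forward; pixel columns grow to the right and rows downward; lengths in m; the calibration is good to about 2 mm. The wrist camera is an equidistant fisheye: a pixel r from the principal point sees the ray r / f radians off the axis. A picture is of the moment at which its call begins: read the wrist's pose just before it. There is no depth.
- close_job(): hands the job in, once; it reports no verdict.
The state is a dict: "clock": time; "joint_pos": joint angles; "qvel": joint speeds; "tau": joint torques, N m; "tool_pos": TCP position; "orientation": TCP orientation; "force": force on the tool from outside, world axes, zero at the start; "moment": the same for the moment, N m; "opening": finger opening in m.
Only numpy, scipy, OpenCV 4.12 (cv2) and the standard library are available. Lean on these libraries where they do the work, as an engineer would, in place of code of your own. Each camera call takes 0.05 s, during which the arm holds its last target.

## Working session

There is one attempt and no reset: what is moved stays moved. The work goes in short steps, Python scripts to look and compute and a tool call to move; the robot and the scene stay as the last step left them, time stands still between calls to the robot, and variables do not carry over. Pictures are saved under pics/ and viewed, and the job is handed in when it is done.

Besides the shell and the picture viewer there is one more tool, called as name([rows], argument=value, ...), one row to a line, values as JSON. jog_arm: Moves the arm, as the interface text tells. Its arguments: {"type":"object","properties":{"commands":{"type":"array","items":{"type":"array","items":{"type":"number"}}},"fingers":{"type":"number"}},"required":["commands"]}

```bash
mkdir -p pics; ls
cat > h.py <<'E'
import numpy as np, cv2
from scipy.spatial.transform import Rotation as R
from plant import get_obs, snapshot, close_job, hold_point_z
def save(n,f):
    s=snapshot(n); cv2.imwrite('pics/'+f,cv2.cvtColor(s['image'],cv2.COLOR_RGB2BGR)); return s
def K(s):
    f=210/np.tan(np.radians(s['fov_y'])/2); return np.array([[f,0,s['cx']],[0,f,s['cy']],[0,0,1]])
def proj(s,P):
    return cv2.projectPoints(np.array(P,float).reshape(-1,3),np.array(s['rvec'],float),np.array(s['tvec'],float),K(s),None)[0].reshape(-1,2)
def ray(s,u,v):
    M=R.from_rotvec(np.ravel(s['rvec'])).as_matrix(); o=-M.T@np.ravel(s['tvec'])
    d=M.T@np.linalg.inv(K(s))@np.array([u,v,1.]); return o,d
def onz(s,u,v,z):
    o,d=ray(s,u,v); return o+d*(z-o[2])/d[2]
E
python3 - <<'E'
from h import *
o=get_obs(); print(o); print(hold_point_z)
for n in('side','top','wrist'):
    s=save(n,n+'0.png'); print({k:v for k,v in s.items() if k!='image'})
E
```

```text
pics
{'clock': 0.0, 'joint_pos': array([-4.97840842e+01,  2.05918579e+01,  6.34323554e-01, -1.90048956e-02,
       -7.01350804e+01, -1.65060641e+01]), 'qvel': array([ 0.03290686,  0.05183952, -0.13430643,  0.08863075,  0.03071892,
       -0.06765515]), 'tau': array([ 1.86240213e-03, -5.82711303e+01,  2.93054670e+01,  6.99728921e+00,
        6.53704628e-03, -1.62275228e-04]), 'tool_pos': array([ 0.27119212, -0.61760495,  0.22562559]), 'orientation': array([ 1.79906126e+02, -9.18626851e-03, -1.56296613e+02]), 'force': array([-0.84642193, -0.3008455 , -0.07787681]), 'moment': array([-0.00717781, -0.02524359, -0.0023517 ]), 'opening': 0.08718528702659585}
0.0188
{'fov_y': 45.36123587869656, 'cx': 276.05256729699914, 'cy': 216.6721280064691, 'rvec': array([ 0.50902445, -2.78096445,  1.05420804]), 'tvec': array([0.47345871, 0.22842076, 1.10247704])}
{'fov_y': 57.320603503948256, 'cx': 275.58904168042784, 'cy': 216.20523865010213, 'rvec': array([ 2.16664082, -2.15093345,  0.09117621]), 'tvec': array([-0.02249136,  0.51425195,  0.99526414])}
{'fov_y': 65.70646984690485, 'cx': 274.82510863272864, 'cy': 206.77382260170825, 'mount': array([[ 9.19516424e-04, -9.67786024e-01, -2.51772451e-01,
         6.61338828e-02],
       [ 9.99997783e-01,  1.36677656e-03, -1.60157659e-03,
        -1.09320556e-03],
       [ 1.89410012e-03, -2.51770420e-01,  9.67785135e-01,
        -1.58055613e-01],
       [ 0.00000000e+00,  0.00000000e+00,  0.00000000e+00,
         1.00000000e+00]])}
```

View pics/side0.png

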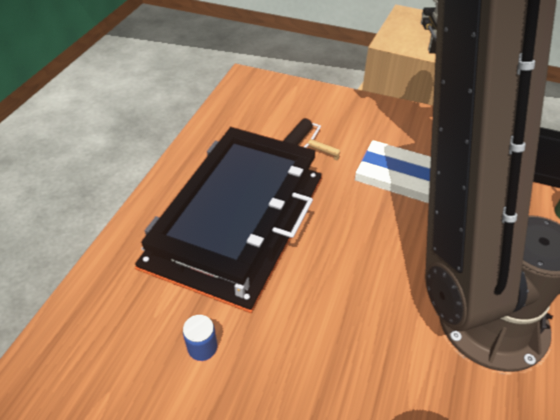

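View pics/top0.png

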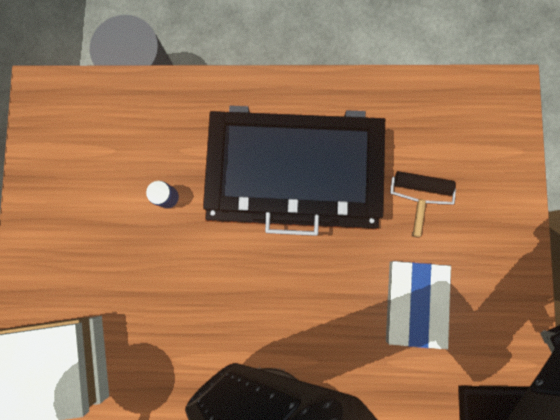

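View pics/wrist0.png

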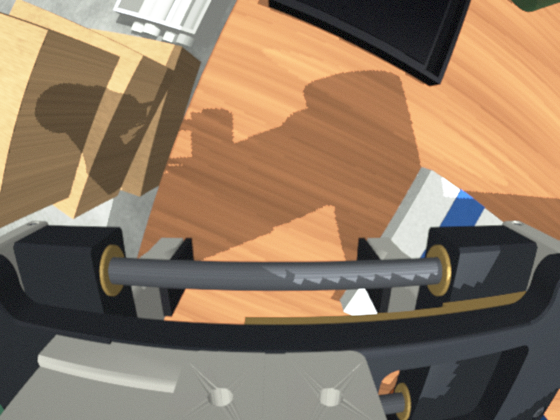

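Run:
```python
import cv2
a=cv2.imread('pics/top0.png')[90:250,180:410]; cv2.imwrite('pics/topc.png',cv2.resize(a,None,fx=3.4,fy=3.4,interpolation=cv2.INTER_CUBIC))
a=cv2.imread('pics/side0.png')[110:320,120:345]; cv2.imwrite('pics/sidec.png',cv2.resize(a,None,fx=2.8,fy=2.8,interpolation=cv2.INTER_CUBIC))
```

```text
(no output)
```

View pics/topc.png

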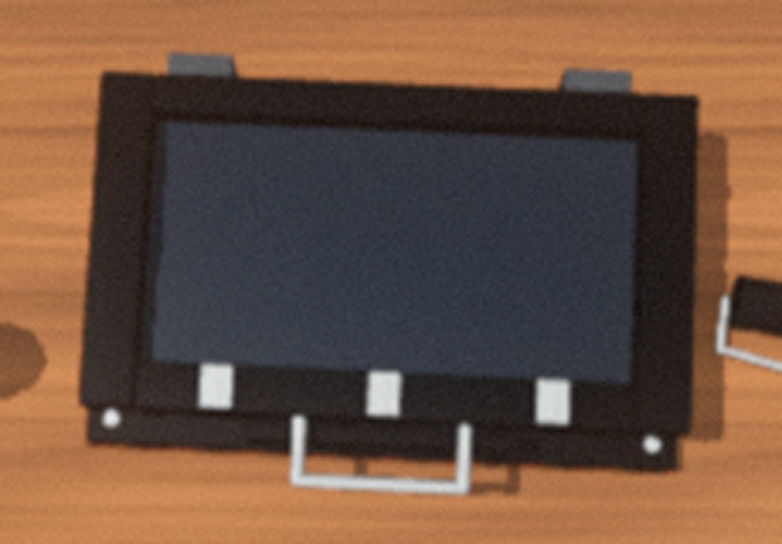

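View pics/sidec.png

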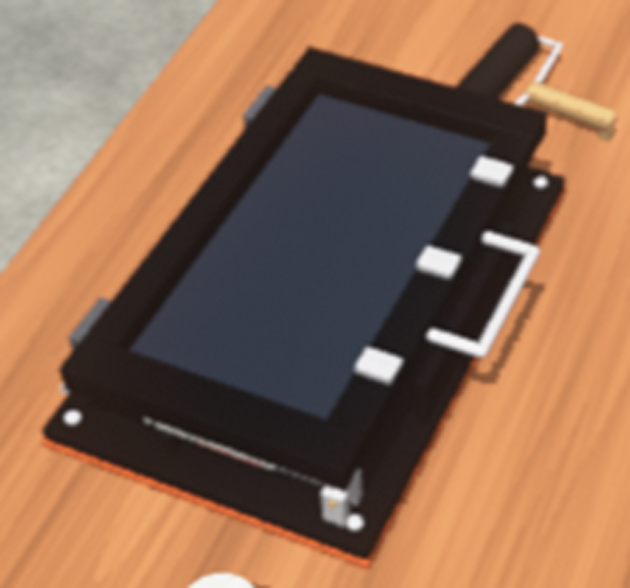

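```bash
cat > fit.py <<'E'
from h import *
from scipy.optimize import least_squares
st=snapshot('top'); ss=snapshot('side')
T=[((103,73),(120,220,113)),((697,97),(120,-220,113)),((690,434),(-130,-220,113)),((82,406),(-130,220,113)),((298,482),(-175,58,97)),((463,488),(-175,-58,97)),((88,445),(-150,230,30)),((676,469),(-150,-230,30))]
S=[((482,350),(-175,58,97)),((534,250),(-175,-58,97)),((312,48),(120,-220,113)),((545,115),(-130,-220,113)),((45,435),(150,230,30)),((367,555),(-150,230,30)),((563,183),(-150,-230,30))]
pt=np.array([p for p,_ in T])/3.4+[180,90]; ps=np.array([p for p,_ in S])/2.8+[120,110]
XT=np.array([q for _,q in T])/1000; XS=np.array([q for _,q in S])/1000
def w(p,X): return X@R.from_euler('z',p[2]).as_matrix().T+[p[0],p[1],0]
f=lambda p: np.r_[(proj(st,w(p,XT))-pt).ravel(),(proj(ss,w(p,XS))-ps).ravel()]
r=least_squares(f,[.6,0,0],loss='soft_l1'); print(r.x,np.degrees(r.x[2])); print(f(r.x).reshape(-1,2).round(1))
for n,q in dict(handle=(-.175,0,.097),hinge=(.12,0,.085),pivot=(-.115,.2,.058),grip=(-.02,.2,.058),ball=(.057,.2,.058)).items(): print(n,w(r.x,np.array([q]))[0].round(4))
M=R.from_rotvec(ss['rvec']).as_matrix(); print('sidecam',-M.T@ss['tvec'])
M=R.from_rotvec(st['rvec']).as_matrix(); print('topcam',-M.T@st['tvec'])
E
python3 fit.py
```

```text
[ 0.64067937 -0.06584701 -0.03779874] -2.1657080643881392
[[-1.4  0. ]
 [-0.1 -0.4]
 [ 0.2  0.4]
 [-1.8  0.8]
 [ 0.2  0.2]
 [-1.3  0.5]
 [-1.3  0.3]
 [-0.2  1. ]
 [-0.  -1.3]
 [-0.9  0.2]
 [-2.1 -2. ]
 [ 0.9 -2.3]
 [-2.2 -2.9]
 [ 0.3 -2. ]
 [ 0.7 -3.7]]
handle [ 0.4658 -0.0592  0.097 ]
hinge [ 0.7606 -0.0704  0.085 ]
pivot [0.5333 0.1384 0.058 ]
grip [0.6283 0.1348 0.058 ]
ball [0.7052 0.1319 0.058 ]
sidecam [0.24841592 0.69149249 0.97566516]
topcam [ 0.40852557 -0.03901373  1.04263917]
```

jog_arm([
  [9.7,28,-2,3.2],
  [9.7,28,-2,3.2],
  [9.7,28,-2,3.2],
  [9.7,28,-2,3.2],
  [9.7,28,-2,3.2],
  [9.7,28,-2,3.2],
  [9.7,28,-2,3.2],
  [9.7,28,-2,3.2],
  [9.7,28,-2,3.2],
  [9.7,28,-2,3.2],
], fingers=60)

```text
clock: 1.08
tool_pos: [0.3686, -0.3367, 0.2066]
orientation: [-180.0, 0.0, -124.1]
force: [1.7, -0.4, 0.2]
opening: 0.0601
```

jog_arm([
  [9.7,28,-2,3.2],
  [9.7,28,-2,3.2],
  [9.7,28,-2,3.2],
  [9.7,28,-2,3.2],
  [9.7,28,-2,3.2],
  [9.7,28,-2,3.2],
  [9.7,28,-2,3.2],
  [9.7,28,-2,3.2],
  [9.7,28,-2,3.2],
  [9.7,28,-2,3.2],
])

```text
clock: 1.92
tool_pos: [0.4656, -0.0565, 0.1867]
orientation: [-180.0, 0.0, -92.1]
force: [0.2, -0.4, 0.2]
opening: 0.0602
```

Run:
```python
from h import *
o=get_obs(); print(o['clock'],o['tool_pos'],o['orientation'],o['joint_pos'])
s=save('wrist','w1.png'); save('top','t1.png')
```

```text
1.9167 [ 0.46559804 -0.05651301  0.18671378] [-1.79968265e+02  1.03019130e-02 -9.21224706e+01] [ 1.72185348e+01  2.68190578e+00 -2.77742426e+01  9.16668504e-04
 -5.95104954e+01 -1.93414731e+01]
```

View pics/w1.png

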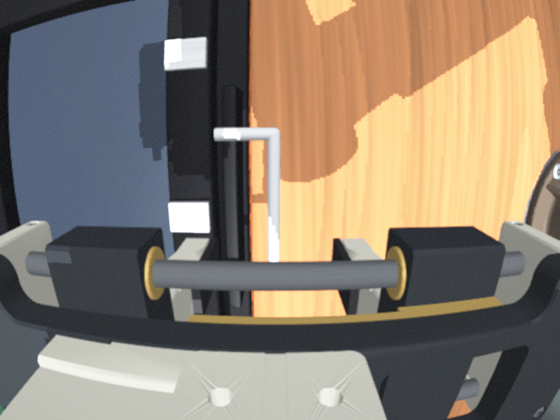

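```bash
cat >> h.py <<'E'
def wray(s,o,u,v):
    f=210/np.tan(np.radians(s['fov_y'])/2); d=np.array([u-s['cx'],v-s['cy']]); r=np.hypot(*d); th=r/f
    c=np.array([d[0]/r*np.sin(th),d[1]/r*np.sin(th),np.cos(th)]); M=np.array(s['mount'])
    Rt=R.from_euler('xyz',o['orientation'],degrees=True).as_matrix()
    return Rt@M[:3,3]+o['tool_pos'], Rt@(M[:3,:3]@c)
def wonz(s,o,u,v,z):
    p,d=wray(s,o,u,v); return p+d*(z-p[2])/d[2]
def wproj(s,o,P):
    f=210/np.tan(np.radians(s['fov_y'])/2); M=np.array(s['mount']); Rt=R.from_euler('xyz',o['orientation'],degrees=True).as_matrix()
    out=[]
    for p in np.atleast_2d(P):
        c=M[:3,:3].T@(Rt.T@(p-o['tool_pos'])-M[:3,3]); a=np.arctan2(np.hypot(c[0],c[1]),c[2]); h=np.hypot(c[0],c[1])
        out.append([s['cx']+f*a*c[0]/h,s['cy']+f*a*c[1]/h])
    return np.array(out)
PX=np.array([ 0.6407,-0.0658,-0.0378])
def W(P,p=None):
    p=PX if p is None else p
    return np.atleast_2d(np.array(P,float))/1000@R.from_euler('z',p[2]).as_matrix().T+[p[0],p[1],0]
E
python3 - <<'E'
from h import *
o=get_obs(); s=snapshot('wrist')
for u,v in((274,150),(274,230),(274,133)): print(wonz(s,o,u,v,.097))
print(wproj(s,o,W([(-175,-60,97),(-175,0,97),(-130,-220,113)])))
st=snapshot('top'); print('tin top',onz(st,158,192,.085)); print(onz(st,420,235,.03))
E
```

```text
[ 0.46748768 -0.1036736   0.097     ]
[ 0.46966916 -0.03991085  0.097     ]
[ 0.4670472  -0.11664426  0.097     ]
[[278.51248397 129.56854244]
 [278.04527009 206.59931209]
 [220.56387912 -66.41686408]]
tin top [0.56820303 0.27909738 0.085     ]
[ 0.46694113 -0.39738958  0.03      ]
```

jog_arm([
  [3,0,0,0],
  [0,0,0,0],
  [0,0,-14,0],
  [0,0,-14,0],
  [0,0,-14,0],
  [0,0,-14,0],
  [0,0,-14,0],
  [0,0,-14,0],
  [0,0,-14,0],
  [0,0,-9,0],
], fingers=30)

```text
clock: 2.95
tool_pos: [0.4675, -0.0591, 0.0787]
orientation: [179.9, -0.0, -92.4]
force: [-18.8, 2.8, 26.0]
opening: 0.0298
```

jog_arm([
  [0,0,0,0],
  [0,0,0,0],
  [0,0,0,0],
  [0,0,0,0],
  [0,0,0,0],
  [0,0,0,0],
  [0,0,0,0],
  [0,0,0,0],
  [0,0,0,0],
  [0,0,0,0],
], fingers=0)

```text
clock: 3.78
tool_pos: [0.4669, -0.0583, 0.0799]
orientation: [179.9, -0.0, -92.3]
force: [-5.1, 0.2, 4.5]
opening: 0.0092
```

```bash
cat > arc.py <<'E'
import numpy as np,sys
def H(a): return np.array([120-295*np.cos(a)+12*np.sin(a),85+295*np.sin(a)+12*np.cos(a)])
def rows(a0,a1,n,ease=True):
    t=np.linspace(0,1,n+1); 
    if ease: t=t-np.sin(2*np.pi*t)/(2*np.pi)*0.8
    P=np.array([H(a0+(a1-a0)*x) for x in t]); P=P-P[0]
    Q=np.c_[P[:,0]*.9993,-P[:,0]*.0378,P[:,1]]; q=np.round(Q,0); q[:,1]=np.round(Q[:,1],1)
    d=np.diff(q,axis=0)
    for i in range(0,n,10): print([[float(x) if x%1 else int(x) for x in np.round(r,1)]+[0] for r in d[i:i+10]])
if __name__=='__main__': rows(float(sys.argv[1]),float(sys.argv[2]),int(sys.argv[3]))
E
python3 arc.py 0 1.09 30
```

```text
[[0, 0, 2, 0], [0, 0, 3, 0], [0, 0, 3, 0], [1, 0, 4, 0], [0, 0, 6, 0], [1, -0.1, 7, 0], [1, 0, 9, 0], [2, -0.1, 11, 0], [3, -0.1, 12, 0], [4, -0.1, 14, 0]]
[[4, -0.2, 15, 0], [6, -0.3, 16, 0], [8, -0.2, 16, 0], [9, -0.4, 17, 0], [10, -0.4, 16, 0], [11, -0.4, 16, 0], [12, -0.4, 15, 0], [12, -0.5, 13, 0], [13, -0.5, 12, 0], [12, -0.4, 10, 0]]
[[11, -0.4, 9, 0], [10, -0.4, 7, 0], [9, -0.4, 6, 0], [8, -0.2, 4, 0], [6, -0.3, 4, 0], [5, -0.2, 3, 0], [4, -0.1, 2, 0], [3, -0.1, 1, 0], [2, -0.1, 1, 0], [2, -0.1, 1, 0]]
```

jog_arm([
  [0,0,2,0],
  [0,0,3,0],
  [0,0,3,0],
  [1,0,4,0],
  [0,0,6,0],
  [1,-0.1,7,0],
  [1,0,9,0],
  [2,-0.1,11,0],
  [3,-0.1,12,0],
  [4,-0.1,14,0],
])

```text
clock: 4.62
tool_pos: [0.4782, -0.0588, 0.1508]
orientation: [179.8, -0.0, -92.3]
force: [-7.6, -1.0, -7.8]
opening: 0.0087
```

jog_arm([
  [4,-0.2,15,0],
  [6,-0.3,16,0],
  [8,-0.2,16,0],
  [9,-0.4,17,0],
  [10,-0.4,16,0],
  [11,-0.4,16,0],
  [12,-0.4,15,0],
  [12,-0.5,13,0],
  [13,-0.5,12,0],
  [12,-0.4,10,0],
])

```text
clock: 5.45
tool_pos: [0.5752, -0.0629, 0.3003]
orientation: [179.9, -0.1, -92.3]
force: [-18.7, 2.4, 11.0]
opening: 0.0091
```

jog_arm([
  [11,-0.4,9,0],
  [10,-0.4,7,0],
  [9,-0.4,6,0],
  [8,-0.2,4,0],
  [6,-0.3,4,0],
  [5,-0.2,3,0],
  [4,-0.1,2,0],
  [3,-0.1,1,0],
  [2,-0.1,1,0],
  [2,-0.1,1,0],
])

```text
clock: 6.28
tool_pos: [0.6372, -0.0656, 0.3397]
orientation: [-179.8, -0.1, -92.3]
force: [-10.8, -0.5, 9.4]
opening: 0.0088
```

Run:
```python
from h import *
o=get_obs(); print(o['clock'],o['tool_pos'],o['orientation'],o['force'],o['opening'])
s=save('side','s2.png')
```

```text
6.2833 [ 0.6371713  -0.06561424  0.33971368] [-1.79763905e+02 -9.87218789e-02 -9.22756411e+01] [-10.78379026  -0.53285789   9.44926612] 0.008806842949160551
```

View pics/s2.png

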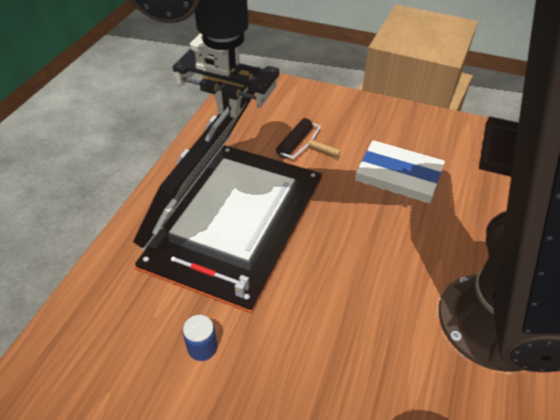

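jog_arm([
  [0,0,0,0],
  [0,0,0,0],
  [0,0,0,0],
  [0,0,0,0],
  [0,0,5,0],
  [0,0,10,0],
  [0,0,10,0],
  [0,0,10,0],
  [0,0,15,0],
  [0,0,15,0],
], fingers=34)

```text
clock: 7.17
tool_pos: [0.6375, -0.0645, 0.4011]
orientation: [-180.0, -0.0, -92.3]
force: [-0.4, -1.2, 0.0]
opening: 0.0341
```

jog_arm([
  [-5,25,0,0],
  [-6,32,0,0],
  [-6,32,0,0],
  [-6,32,0,0],
  [-6,32,0,0],
  [-6,32,0,0],
  [-6,32,0,0],
  [-6,32,0,0],
  [-6,32,-10,0],
  [-4,0,-30,0],
])

```text
clock: 8.0
tool_pos: [0.5817, 0.2218, 0.3639]
orientation: [-179.6, 0.3, -92.1]
force: [-0.0, -1.3, -0.2]
opening: 0.0337
```

jog_arm([
  [0,0,-30,0],
  [0,0,-30,0],
  [0,0,-30,0],
  [0,0,-30,0],
  [0,0,-30,0],
  [0,0,-30,0],
  [0,0,-20,0],
  [0,0,-15,0],
  [0,0,0,0],
  [0,0,0,0],
])

```text
clock: 8.83
tool_pos: [0.5808, 0.2167, 0.145]
orientation: [180.0, -0.0, -92.3]
force: [-0.6, -0.3, 1.2]
opening: 0.034
```

Run:
```python
from h import *
o=get_obs(); print(o['clock'],o['tool_pos'],o['orientation'],o['force'],o['opening'])
s=save('wrist','w3.png'); save('side','s3.png')
```

```text
8.8333 [0.58076254 0.21668924 0.14496402] [ 1.79986235e+02 -4.15299542e-02 -9.22758591e+01] [-0.58169714 -0.31893371  1.18442782] 0.034019214752933985
```

View pics/w3.png

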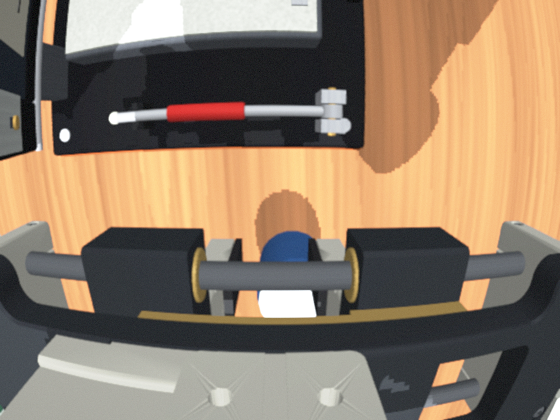

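View pics/s3.png

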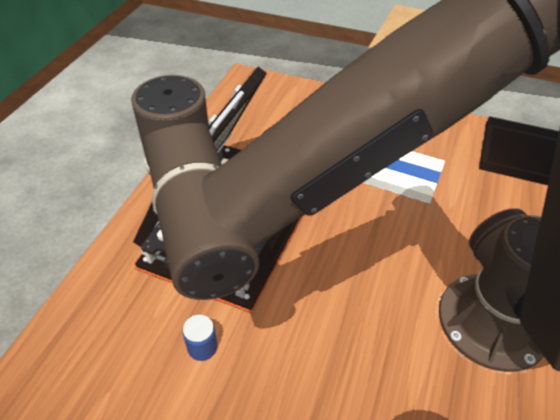

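```bash
cat >> h.py <<'E'
def lidp(r,y,z,a): # r from hinge toward handle mm, y, z out of upper plane -> press mm
    return [120-r*np.cos(a)+z*np.sin(a), y, 85+r*np.sin(a)+z*np.cos(a)]
E
python3 - <<'E'
from h import *
o=get_obs(); s=snapshot('wrist')
np.set_printoptions(precision=1,suppress=True)
for r in(90,158,200,250): print(r,wproj(s,o,W([lidp(r,y,-10,1.11) for y in(184,200,216)])))
print('ball,grip,pivot',wproj(s,o,W([(57,200,58),(-20,200,58),(-115,200,58)])))
print('corners',wproj(s,o,W([(-150,230,30),(150,230,30)])))
a=cv2.imread('pics/w3.png')[0:170,0:130]; cv2.imwrite('pics/w3c.png',cv2.resize(a,None,fx=4,fy=4,interpolation=cv2.INTER_CUBIC))
E
```

```text
90 [[ 20.5  90.8]
 [ 21.1 119.2]
 [ 22.7 147.8]]
158 [[-29.4  72.4]
 [-29.6 115.5]
 [-26.7 159.2]]
200 [[-89.1  51.1]
 [-91.5 112.7]
 [-86.8 175.7]]
250 [[-227.9    4.8]
 [-242.2  116.1]
 [-230.6  232.5]]
ball,grip,pivot [[120.4 115.3]
 [211.5 109. ]
 [337.2 108.8]]
corners [[369.9 146.6]
 [ 56.2 154.6]]
```

View pics/w3c.png

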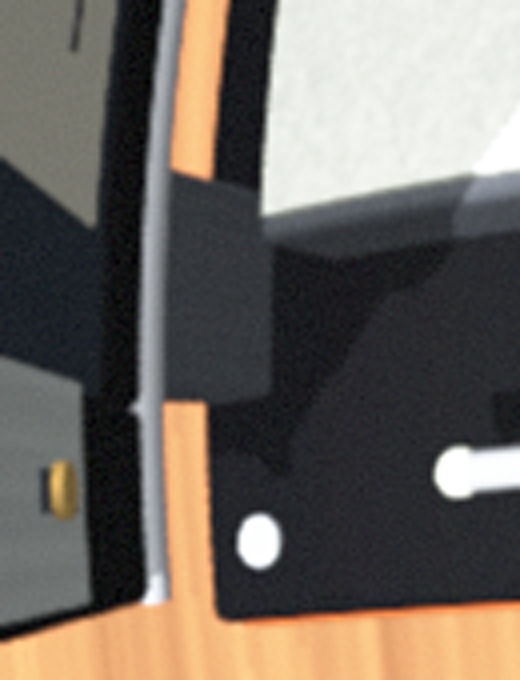

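Run:
```python
from h import *
o=get_obs(); s=snapshot('wrist')
np.set_printoptions(precision=1,suppress=True)
b=np.array(o['tool_pos']); res=[]
for dx in range(-140,1,10):
  for dy in (0,30,60,90):
    for dz in range(-60,121,10):
      o['tool_pos']=b+np.array([dx,dy,dz])/1000
      q=wproj(s,o,W([lidp(r,y,-10,1.11) for r in(140,158,182) for y in(200,)]))
      if (q[:,0]>12).all() and (q[:,1]>12).all(): res.append((abs(q[2]-q[0]).max()/42,dx,dy,dz,q.ravel()))
res.sort(key=lambda t:-t[0])
for r in res[:12]: print(r)
```

```text
(np.float64(0.565165759129688), 0, 0, 40, array([ 43.8, 114.3,  35.1, 112.7,  20.1, 110. ]))
(np.float64(0.533163010691541), 0, 30, 40, array([42.6, 57.7, 34.2, 50. , 20.2, 37.1]))
(np.float64(0.5256769669184942), -10, 0, 50, array([ 41.9, 116.9,  33.7, 115.7,  19.9, 113.8]))
(np.float64(0.5043844028692958), -10, 30, 50, array([40.5, 64.1, 32.5, 57.7, 19.3, 47. ]))
(np.float64(0.4911562578271104), -20, 0, 60, array([ 40.3, 119.2,  32.6, 118.3,  19.7, 116.9]))
(np.float64(0.4772393361524196), -20, 30, 60, array([38.7, 69.7, 31.1, 64.3, 18.7, 55.3]))
(np.float64(0.4762242657192449), -20, 60, 90, array([67. , 32.5, 62.8, 24.8, 56.3, 12.5]))
(np.float64(0.47487975736915056), -30, 60, 80, array([47.4, 33.3, 41.7, 25.6, 32.7, 13.3]))
(np.float64(0.4717088102705181), -10, 60, 100, array([86.3, 32.2, 83.6, 24.5, 79.6, 12.4]))
(np.float64(0.46316984964908176), 0, 0, 50, array([ 55.1, 114. ,  47.9, 112.5,  35.6, 109.8]))
(np.float64(0.46197744922702777), 0, 60, 110, array([105.1,  32.2, 103.9,  24.7, 102.2,  12.8]))
(np.float64(0.4607640557955499), -30, 0, 70, array([ 38.9, 121.2,  31.6, 120.6,  19.6, 119.6]))
```

jog_arm([
  [0,0,15,0],
  [0,0,20,0],
  [0,0,5,0],
  [0,0,0,0],
  [0,0,0,0],
  [0,0,0,0],
  [0,0,0,0],
  [0,0,0,0],
  [0,0,0,0],
  [0,0,0,0],
])

```text
clock: 9.87
tool_pos: [0.5803, 0.2165, 0.1841]
orientation: [180.0, -0.0, -92.3]
force: [0.4, -0.1, -0.1]
opening: 0.0338
```

Run:
```python
from h import *
o=get_obs(); 
s=save('wrist','w4.png'); import pickle; pickle.dump((o,s),open('w4.pkl','wb'))
np.set_printoptions(precision=1,suppress=True); print(o['tool_pos'])
for r in(90,158,200): print(r,wproj(s,o,W([lidp(r,y,-10,1.11) for y in(184,200,216)])).ravel())
a=cv2.imread('pics/w4.png')[50:200,0:130]; cv2.imwrite('pics/w4c.png',cv2.resize(a,None,fx=5,fy=4,interpolation=cv2.INTER_CUBIC))
a=cv2.imread('pics/w4.png')[60:170,0:70]; cv2.imwrite('pics/w4d.png',cv2.convertScaleAbs(cv2.resize(a,None,fx=9,fy=5,interpolation=cv2.INTER_CUBIC),alpha=1.5))
```

```text
[0.6 0.2 0.2]
90 [ 56.9  94.8  57.5 119.1  58.7 143.4]
158 [ 29.8  80.1  30.1 114.6  32.  149.5]
200 [ -0.8  63.5  -1.3 109.9   1.4 157.2]
```

View pics/w4c.png

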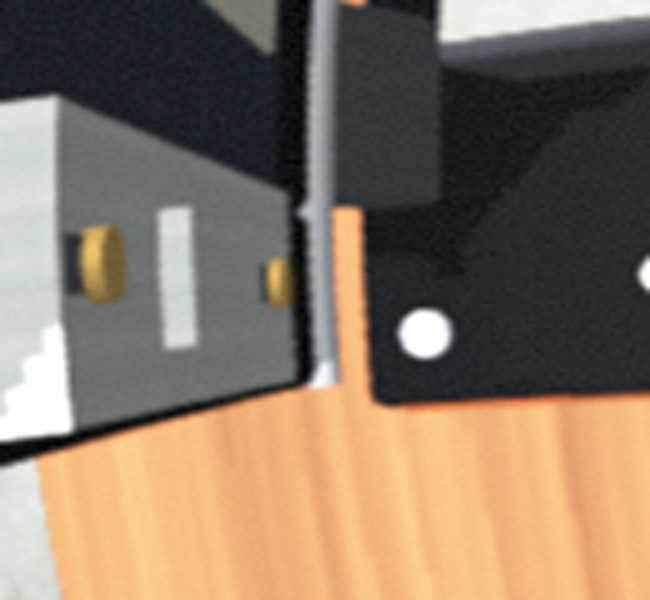

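View pics/w4d.png

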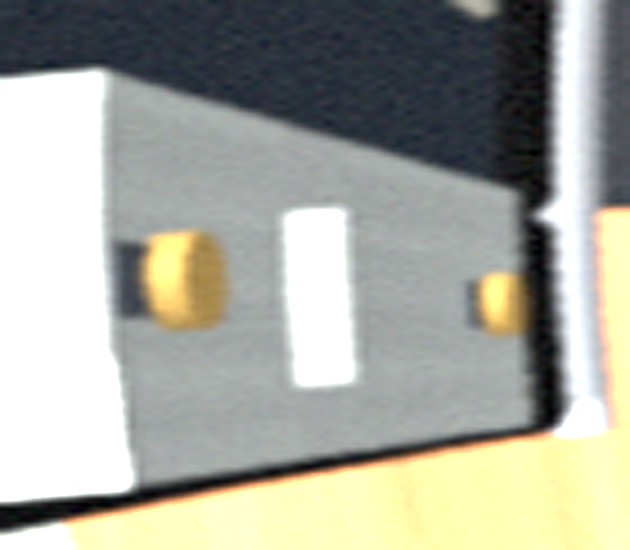

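```bash
cat > slot.py <<'E'
from h import *
import pickle
from scipy.optimize import least_squares
o,s=pickle.load(open('w4.pkl','rb'))
D=lambda x,y:((x+.5)/9-.5,60+(y+.5)/5-.5)
obs=[(D(518,190),(-65,184,-10)),(D(536,428),(-65,216,-10)),(D(105,70),(40,184,-10)),(D(133,487),(40,216,-10)),
(D(283,212),(6.75,191,-10)),(D(348,206),(-6.75,191,-10)),(D(293,386),(6.75,209,-10)),(D(356,382),(-6.75,209,-10))]
px=np.array([q for q,_ in obs])
def f(p,full=False):
    d,a,bx,by,bz=p
    q=wproj(s,o,W([lidp(158+d+k,y,z,a) for _,(k,y,z) in obs])+np.array([bx,by,bz])/1000)
    e=(q-px).ravel()/0.4
    return e if full else np.r_[e,np.array([bx,by,bz])/2,(a-1.11)/.02]
for fa in (None,):
    r=least_squares(f,[0,1.11,0,0,0]); J=r.jac; C=np.linalg.inv(J.T@J)
    print(r.x.round(3),np.sqrt(np.diag(C)).round(3)); print((f(r.x,1)*.4).reshape(-1,2).round(2))
E
python3 slot.py
```

```text
[-13.789   1.097   2.826   1.129   1.427] [2.149e+00 2.000e-03 9.630e-01 9.500e-02 1.787e+00]
[[ 0.01  0.94]
 [-0.13 -0.29]
 [-0.1   0.63]
 [-0.53  0.1 ]
 [ 0.49 -2.58]
 [-0.38  0.88]
 [ 0.74  0.09]
 [ 0.02  0.33]]
```

Run:
```python
import cv2
a=cv2.imread('pics/w4.png')[70:170,60:370]; cv2.imwrite('pics/w4e.png',cv2.convertScaleAbs(cv2.resize(a,None,fx=2.58,fy=5,interpolation=cv2.INTER_CUBIC),alpha=1.7))
```

```text
(no output)
```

View pics/w4e.png

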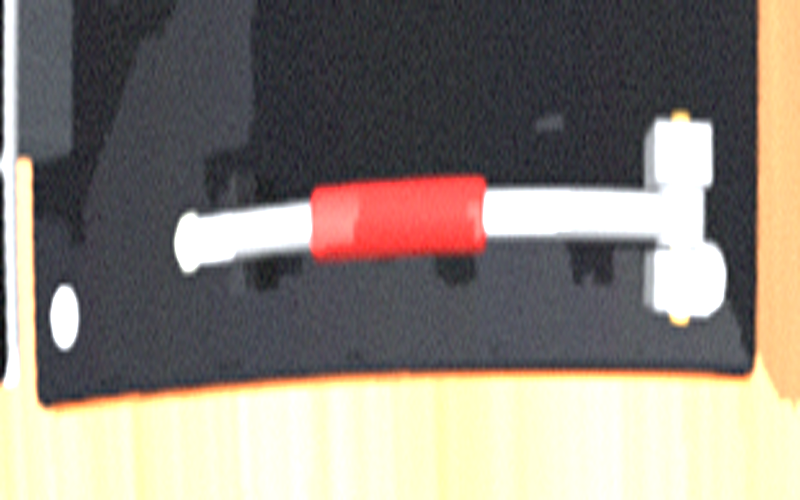

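```bash
cat > joint.py <<'E'
from h import *
import pickle
from scipy.optimize import least_squares
o,s=pickle.load(open('w4.pkl','rb'))
D=lambda x,y:((x+.5)/9-.5,60+(y+.5)/5-.5)
E=lambda x,y:(60+(x+.5)/2.58-.5,70+(y+.5)/5-.5)
obs=[(D(518,190),(-65,184,-10)),(D(536,428),(-65,216,-10)),(D(105,70),(40,184,-10)),(D(133,487),(40,216,-10)),
(D(283,212),(6.75,191,-10)),(D(348,206),(-6.75,191,-10)),(D(293,386),(6.75,209,-10)),(D(356,382),(-6.75,209,-10))]
ob2=[(E(189,242),(57,200,58)),(E(313,220),(10,200,58)),(E(486,212),(-50,200,58)),(E(680,217),(-115,200,58)),(E(42,402),(150,230,30)),(E(754,374),(-150,230,30))]
px=np.array([q for q,_ in obs+ob2])
def f(p,full=False):
    d,a,bx,by,yaw,cz=p
    pp=np.array([PX[0]+bx/1000,PX[1]+by/1000,PX[2]+yaw])
    oo=dict(o); oo['tool_pos']=np.array(o['tool_pos'])+[0,0,cz/1000]
    q=wproj(s,oo,W([lidp(158+d+k,y,z,a) for _,(k,y,z) in obs]+[c for _,c in ob2],pp))
    e=(q-px).ravel()/0.6
    return e if full else np.r_[e,cz/2,yaw/.01,(a-1.11)/.04,np.array([bx,by])/4]
r=least_squares(f,[0,1.11,0,0,0,0],loss='soft_l1'); J=r.jac; C=np.linalg.inv(J.T@J)
print(r.x.round(3),np.sqrt(np.diag(C)).round(3)); print((f(r.x,1)*.6).reshape(-1,2).round(2))
E
python3 joint.py
```

```text
[-1.0418e+01  1.0970e+00  4.2480e+00  8.5900e-01  1.0000e-03  1.2890e+00] [1.858 0.003 0.75  0.18  0.003 1.251]
[[ 0.06  0.66]
 [-0.06 -0.5 ]
 [-0.13 -0.05]
 [-0.58 -0.36]
 [ 0.5  -3.05]
 [-0.36  0.46]
 [ 0.76 -0.3 ]
 [ 0.05 -0.02]
 [ 0.75  0.33]
 [ 0.17  1.3 ]
 [-0.19  0.38]
 [-0.74 -0.32]
 [-3.25  2.96]
 [ 1.22  0.95]]
```

Run:
```python
from h import *
from scipy.optimize import fsolve
B=lambda t:np.array([-115+172*np.cos(t),58+172*np.sin(t)])
for z in(-15,-7):
  for d in(-14,-12,-10.5,-8,0,12):
    def g(v):
        t,a=v; p=lidp(158+d,200,z,a); return np.array([p[0],p[2]])-B(t)
    t,a=fsolve(g,[.8,.77]); print(z,d,t.round(4),a.round(4),B(t).round(1),'handle',np.array(lidp(295,0,12,a)).round(1),'sleeve95',(-115+95*np.cos(t)).round(1),(58+95*np.sin(t)).round(1))
for t in(.7,.66):
    def g(v):
        r,a=v; p=lidp(r,200,-15,a); return np.array([p[0],p[2]])-B(t)
    r,a=fsolve(g,[140,.78]); print('theta',t,r,a)
```

```text
-15 -14 0.7685 0.7973 [  8.7 177.5] handle [-77.5   0.  304.4] sleeve95 -46.7 124.0
-15 -12 0.7801 0.7973 [  7.3 179. ] handle [-77.5   0.  304.4] sleeve95 -47.5 124.8
-15 -10.5 0.7888 0.7972 [  6.2 180. ] handle [-77.5   0.  304.4] sleeve95 -48.1 125.4
-15 -8 0.8033 0.7968 [  4.4 181.8] handle [-77.6   0.  304.3] sleeve95 -49.0 126.4
-15 0 0.8497 0.7941 [ -1.4 187.2] handle [-78.2   0.  303.8] sleeve95 -52.3 129.4
-15 12 0.9192 0.7866 [-10.7 194.8] handle [-79.9   0.  302.3] sleeve95 -57.4 133.5
-7 -14 0.7649 0.7416 [  9.1 177.1] handle [-89.4   0.  293.1] sleeve95 -46.5 123.8
-7 -12 0.7766 0.7424 [  7.7 178.5] handle [-89.3   0.  293.3] sleeve95 -47.2 124.6
-7 -10.5 0.7853 0.7429 [  6.6 179.6] handle [-89.2   0.  293.4] sleeve95 -47.8 125.2
-7 -8 0.7999 0.7435 [  4.8 181.4] handle [-89.    0.  293.5] sleeve95 -48.8 126.1
-7 0 0.8464 0.7437 [ -1.  186.8] handle [-89.    0.  293.5] sleeve95 -52.0 129.1
-7 12 0.9162 0.7399 [-10.3 194.4] handle [-89.8   0.  292.7] sleeve95 -57.2 133.4
theta 0.7 132.28629445584596 0.793794376715993
theta 0.66 125.52051101164277 0.7884845076009065
```

jog_arm([
  [-6,-4,2,-7],
  [-6,-4,2,-7],
  [-6,-4,2,-7],
  [-6,-4,2,-7],
  [-6,-4,2,-7],
  [-6,-4,2,-7],
  [-6,-4,2,-7],
  [-6,-4,2,-7],
  [-6,-4,2,-7],
  [-6,-4,2,-7],
], fingers=40)

```text
clock: 10.75
tool_pos: [0.5201, 0.1764, 0.2046]
orientation: [-180.0, -0.0, -162.6]
force: [-0.3, -0.0, 0.5]
opening: 0.0398
```

jog_arm([
  [0,-13,0,-6.6],
  [0,-13,0,-6.6],
  [0,-13,0,-6.6],
  [17,0,0,0],
  [17,0,-4,0],
  [17,0,-10,0],
  [17,0,-20,0],
  [14,0,-25,0],
  [0,0,0,0],
  [0,0,0,0],
])

```text
clock: 11.58
tool_pos: [0.6018, 0.1369, 0.1436]
orientation: [-179.9, -0.2, 177.9]
force: [1.2, -0.2, -0.1]
opening: 0.04
```

Run:
```python
from h import *
o=get_obs(); print(o['clock'],o['tool_pos'],o['orientation'],o['force'],o['opening'],o['joint_pos'])
s=save('wrist','w5.png'); save('side','s5.png')
import pickle; pickle.dump((o,s),open('w5.pkl','wb'))
```

```text
11.5833 [0.6018207  0.13691572 0.14359726] [-179.88045661   -0.19426486  177.86299033] [ 1.17666191 -0.17948403 -0.12530208] 0.0399833043237899 [ 3.09180454e+01  1.89452522e+01 -1.31255692e+01 -6.78688247e-03
 -5.81572055e+01 -1.23051260e+02]
```

View pics/w5.png

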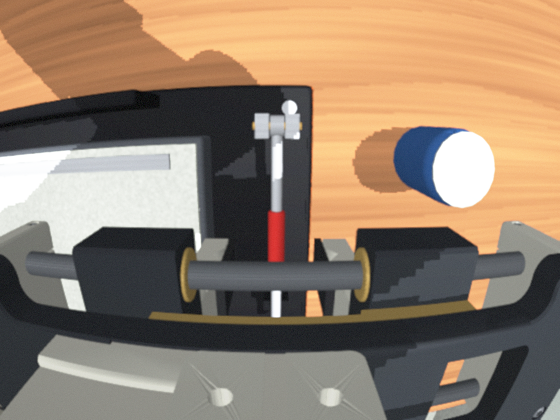

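View pics/s5.png

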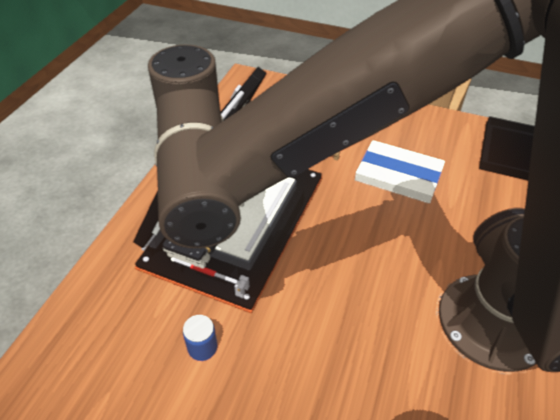

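Run:
```python
from h import *
s=snapshot('side'); t=save('top','t5.png')
np.set_printoptions(precision=0,suppress=True)
for dz in(0,.05,.1,.15,.2,.25,.3): print(dz,proj(s,[.637,-.066,.34+dz])[0])
o=get_obs()
for dz in(0,.1,.2,.3,.4): print(dz,proj(s,o['tool_pos']+[0,0,dz])[0],proj(t,o['tool_pos']+[0,0,dz])[0])
```

```text
0 [228. 114.]
0.05 [227.  93.]
0.1 [225.  71.]
0.15 [223.  47.]
0.2 [221.  21.]
0.25 [218.  -7.]
0.3 [216. -38.]
0 [209. 249.] [209. 174.]
0.1 [205. 217.] [200. 164.]
0.2 [199. 180.] [189. 151.]
0.3 [192. 136.] [173. 134.]
0.4 [184.  83.] [152. 110.]
```

View pics/t5.png

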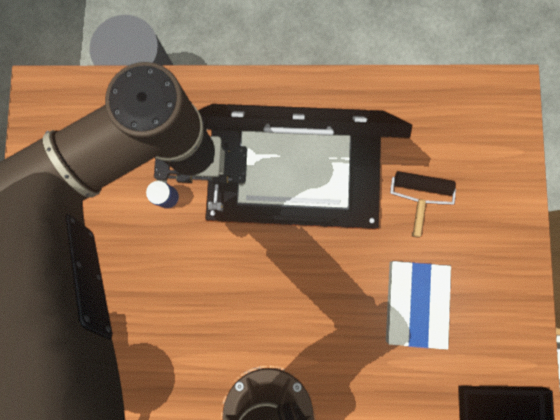

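jog_arm([
  [0,0,-10,0],
  [0,0,-15,0],
  [0,0,-15,0],
  [0,0,-15,0],
  [0,0,-15,0],
  [0,0,-12,0],
  [0,0,-10,0],
  [0,0,-8,0],
  [0,0,0,0],
  [0,0,0,0],
])

```text
clock: 12.62
tool_pos: [0.6024, 0.1375, 0.0455]
orientation: [-180.0, -0.0, 177.9]
force: [0.8, 0.6, 0.7]
opening: 0.0401
```

jog_arm([
  [0,0,0,0],
  [0,0,0,0],
  [0,0,0,0],
  [0,0,0,0],
  [0,0,0,0],
  [0,0,0,0],
  [0,0,0,0],
  [0,0,0,0],
  [0,0,0,0],
  [0,0,0,0],
], fingers=0)

```text
clock: 13.45
tool_pos: [0.6026, 0.1377, 0.0459]
orientation: [180.0, 0.0, 177.9]
force: [-0.9, 0.2, 4.1]
opening: 0.0117
```

Run:
```python
from h import *
o=get_obs(); print(o['clock'],o['tool_pos'],o['orientation'],o['force'],o['opening'])
# arc rows for sleeve r=67
import numpy as np
r=67;t0,t1=0,.775;n=14
ts=np.linspace(t0,t1,n+1); P=np.c_[r*np.cos(ts)-r,r*np.sin(ts)]
Q=np.round(np.c_[P[:,0]*.9993,-P[:,0]*.0378,P[:,1]],1); print(np.diff(Q,axis=0).round(1).tolist())
save('wrist','w6.png')
```

```text
13.45 [0.60257025 0.13770457 0.04587992] [1.79986653e+02 2.59200492e-02 1.77913971e+02] [-0.92005637  0.17482868  4.05243016] 0.011741481408732348
[[-0.1, 0.0, 3.7], [-0.3, 0.0, 3.7], [-0.5, 0.0, 3.7], [-0.7, 0.1, 3.6], [-0.9, 0.0, 3.6], [-1.2, 0.0, 3.5], [-1.3, 0.1, 3.5], [-1.5, 0.0, 3.4], [-1.6, 0.1, 3.3], [-1.9, 0.1, 3.2], [-2.0, 0.1, 3.1], [-2.2, 0.0, 3.0], [-2.4, 0.1, 2.9], [-2.5, 0.1, 2.7]]
```

View pics/w6.png

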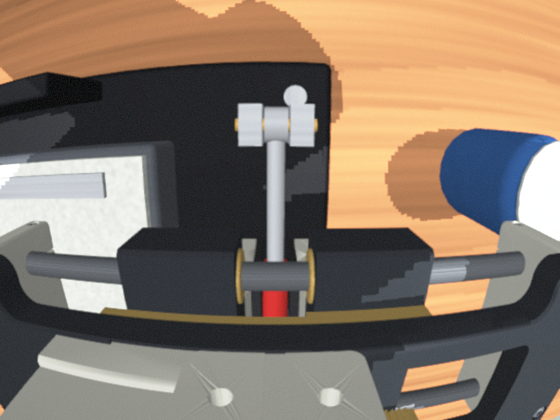

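jog_arm([
  [-0.1,0.0,3.7,0],
  [-0.3,0.0,3.7,0],
  [-0.5,0.0,3.7,0],
  [-0.7,0.1,3.6,0],
  [-0.9,0.0,3.6,0],
  [-1.2,0.0,3.5,0],
  [-1.3,0.1,3.5,0],
  [-1.5,0.0,3.4,0],
  [-1.6,0.1,3.3,0],
  [-1.9,0.1,3.2,0],
])

```text
clock: 14.33
tool_pos: [0.5924, 0.1381, 0.0812]
orientation: [180.0, 0.0, 177.9]
force: [4.5, 2.2, -4.6]
opening: 0.0115
```

jog_arm([
  [-2.0,0.1,3.1,0],
  [-2.2,0.0,3.0,0],
  [-2.4,0.1,2.9,0],
  [-2.5,0.1,2.7,0],
  [0,0,0,0],
  [0,0,0,0],
  [0,0,0,0],
  [0,0,0,0],
  [0,0,0,0],
  [0,0,0,0],
])

```text
clock: 15.17
tool_pos: [0.5838, 0.1384, 0.0928]
orientation: [180.0, 0.1, 177.9]
force: [3.5, 1.8, 1.7]
opening: 0.0122
```

Run:
```python
from h import *
o=get_obs(); print(o['clock'],o['tool_pos'],o['orientation'],o['force'],o['opening'])
save('side','s7.png'); save('top','t7.png')
a=cv2.imread('pics/s7.png')[150:330,100:320];b=cv2.imread('pics/t7.png')[80:260,150:370]
cv2.imwrite('pics/c7.png',cv2.resize(np.hstack([a,b]),None,fx=1.8,fy=1.8))
```

```text
15.1667 [0.58380054 0.13843557 0.0927735 ] [1.79983994e+02 5.18364934e-02 1.77918994e+02] [3.52672641 1.80896712 1.65958109] 0.012160153387745738
```

View pics/c7.png

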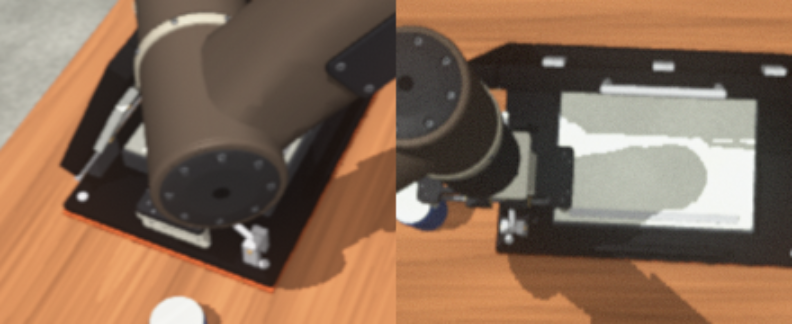

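jog_arm([
  [0,0,0,0],
  [0,0,0,0],
  [0,0,0,0],
  [0,0,10,0],
  [0,0,20,0],
  [0,0,25,0],
  [0,0,25,0],
  [-12,0,20,7],
  [-25,0,0,7],
  [-25,0,0,7],
], fingers=40)

```text
clock: 16.1
tool_pos: [0.5211, 0.1381, 0.1939]
orientation: [180.0, 0.1, -160.8]
force: [-0.9, 0.8, -0.2]
opening: 0.0398
```

jog_arm([
  [0,10,0,7],
  [0,10,0,7],
  [0,10,0,7],
  [0,10,0,7],
  [0,10,0,7],
  [0,10,0,7],
  [0,10,0,7],
  [0,8,0,7],
  [10,0,0,7],
  [20,0,-4,5.8],
])

```text
clock: 16.93
tool_pos: [0.5503, 0.2166, 0.1901]
orientation: [-180.0, 0.0, -91.8]
force: [0.5, -0.1, 1.0]
opening: 0.0396
```

jog_arm([
  [20,0,-5,0],
  [8,0,0,0],
  [0,0,0,0],
  [0,0,0,0],
  [0,0,0,0],
  [0,0,0,0],
  [0,0,0,0],
  [0,0,0,0],
  [0,0,0,0],
  [0,0,0,0],
])

```text
clock: 17.77
tool_pos: [0.5791, 0.2164, 0.1837]
orientation: [-180.0, 0.0, -92.3]
force: [-1.4, 0.1, 0.1]
opening: 0.0401
```

Run:
```python
from h import *
o=get_obs(); print(o['clock'],o['tool_pos'],o['orientation'],o['force'])
s=save('wrist','w8.png'); import pickle; pickle.dump((o,s),open('w8.pkl','wb'))
np.set_printoptions(precision=1,suppress=True)
a=cv2.imread('pics/w8.png')[50:170,0:160]; cv2.imwrite('pics/w8d.png',cv2.convertScaleAbs(cv2.resize(a,None,fx=5,fy=5,interpolation=cv2.INTER_CUBIC),alpha=1.5))
```

```text
17.7667 [0.57914453 0.21635346 0.18367959] [-1.79988741e+02  9.92949152e-03 -9.22832207e+01] [-1.44810554  0.0973528   0.07199851]
```

View pics/w8.png

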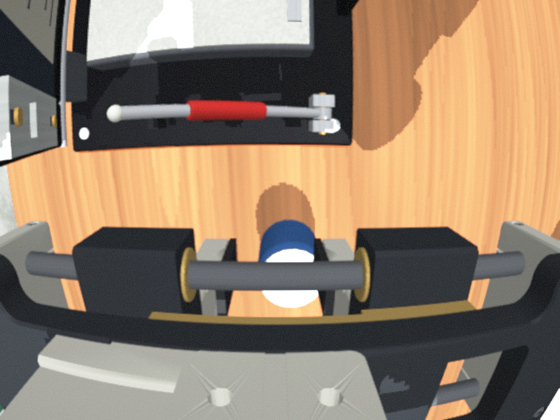

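View pics/w8d.png

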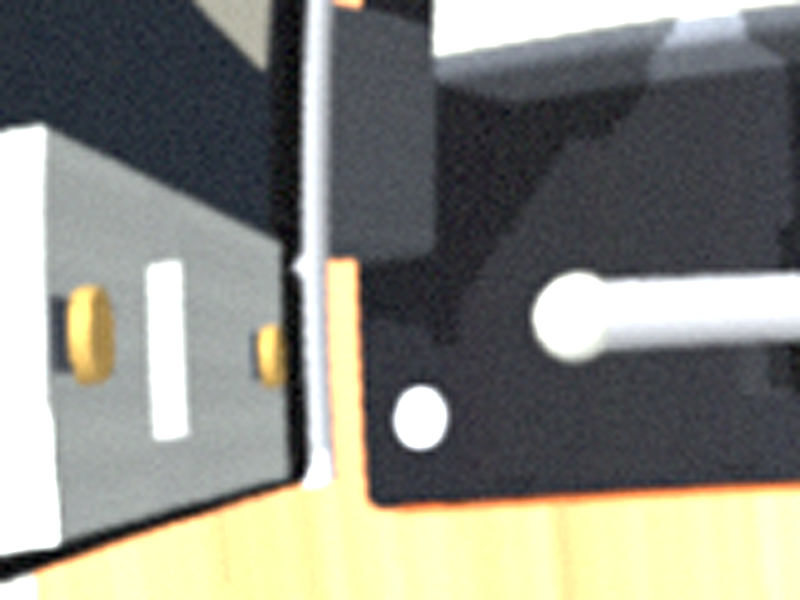

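```bash
cat > joint2.py <<'E'
from h import *
import pickle
from scipy.optimize import least_squares
A=pickle.load(open('w4.pkl','rb')); B8=pickle.load(open('w8.pkl','rb'))
D=lambda x,y:((x+.5)/9-.5,60+(y+.5)/5-.5)
E=lambda x,y:(60+(x+.5)/2.58-.5,70+(y+.5)/5-.5)
F=lambda x,y:((x+.5)/5-.5,50+(y+.5)/5-.5)
L1=[(D(518,190),(-65,184,-10)),(D(536,428),(-65,216,-10)),(D(105,70),(40,184,-10)),(D(133,487),(40,216,-10)),
(D(287,212),(6.75,191,-10)),(D(350,206),(-6.75,191,-10)),(D(293,386),(6.75,209,-10)),(D(356,382),(-6.75,209,-10))]
P1=[(E(189,242),(57,200,58)),(E(313,220),(10,200,58)),(E(486,212),(-50,200,58)),(E(680,217),(-115,200,58)),(E(754,374),(-150,230,30))]
L2=[(F(281,240),(-65,184,-10)),(F(291,477),(-65,216,-10)),(F(47,126),(40,184,-10)),(F(62,545),(40,216,-10)),
(F(146,264),(6.75,191,-10)),(F(182,261),(-6.75,191,-10)),(F(153,441),(6.75,209,-10)),(F(188,437),(-6.75,209,-10))]
P2=[((322,114),(-115,200,58))]
ballpx=F(573,315)
def pr(os_,L,P,pp,d,a,cz,extra=[]):
    o,s=os_; oo=dict(o); oo['tool_pos']=np.array(o['tool_pos'])+[0,0,cz/1000]
    return wproj(s,oo,W([lidp(158+d+k,y,z,a) for _,(k,y,z) in L]+[c for _,c in P]+extra,pp))
p1=np.array([q for q,_ in L1+P1]); p2=np.array([q for q,_ in L2+P2]+[ballpx])
def f(p,full=False):
    d,a,bx,by,yaw,cz,t=p
    pp=np.array([PX[0]+bx/1000,PX[1]+by/1000,PX[2]+yaw])
    e1=(pr(A,L1,P1,pp,d,a,cz)-p1); e2=pr(B8,L2,P2,pp,d,a,cz,[[-115+172*np.cos(t),200,58+172*np.sin(t)]])-p2
    e=np.r_[e1.ravel(),e2.ravel()]/.6
    return e if full else np.r_[e,cz/2,yaw/.01,(a-1.11)/.04,np.array([bx,by])/4]
r=least_squares(f,[0,1.11,0,0,0,0,.77],loss='soft_l1'); J=r.jac; C=np.linalg.inv(J.T@J)
print(r.x.round(3),np.sqrt(np.diag(C)).round(3)); print((f(r.x,1)*.6).reshape(-1,2).round(2).tolist())
v=C[np.ix_([0,6],[0,6])]; print(v)
d,t=r.x[0],r.x[6]; print('needed flat',.8497+d*.0058,'have',t, 'err mm',(t-.8497-d*.0058)/.0058, 'sd',np.sqrt(v[1,1]/.0058**2+v[0,0]-2*v[0,1]/.0058))
E
python3 joint2.py
```

```text
[-11.306   1.094   3.767   1.035  -0.      0.122   0.681] [1.244 0.003 0.578 0.146 0.003 0.805 0.015]
[[-0.11, 0.72], [-0.28, -0.39], [0.19, 0.09], [-0.29, -0.05], [0.17, -2.91], [-0.54, 0.59], [0.84, -0.1], [0.06, 0.16], [0.44, 0.4], [0.03, 1.42], [-0.06, 0.59], [-0.32, -0.0], [1.65, 1.41], [-0.31, 1.14], [-0.43, 0.2], [-0.26, -0.05], [-0.49, -0.73], [0.65, -2.56], [-0.1, 0.25], [0.64, -0.39], [0.01, -0.22], [-0.14, -0.92], [0.18, 0.83]]
[[ 1.54679654e+00 -5.84815453e-03]
 [-5.84815453e-03  2.29204907e-04]]
needed flat 0.7841280567348133 have 0.6810520798345854 err mm -17.77172015521171 sd 3.2213141579328957
```

```bash
cat >> joint2.py <<'E'
pp=np.array([PX[0]+r.x[2]/1000,PX[1]+r.x[3]/1000,PX[2]+r.x[4]])
o,s=B8
for t in(.64,.68,.72,.76,.8): print(t,wproj(s,o,W([[-115+q*np.cos(t),200,58+q*np.sin(t)] for q in(65,125,172)],pp)).round(1).tolist())
E
python3 joint2.py|tail -5
python3 - <<'E'
from h import *
a=cv2.imread('pics/w8.png')[80:150,80:350]; cv2.imwrite('pics/w8e.png',cv2.convertScaleAbs(cv2.resize(a,None,fx=2.9,fy=5,interpolation=cv2.INTER_CUBIC),alpha=1.2))
save('side','s8.png')
E
```

```text
0.64 [[259.5, 110.6], [183.4, 110.8], [112.4, 114.2]]
0.68 [[261.6, 110.5], [186.3, 110.3], [114.2, 113.5]]
0.72 [[263.7, 110.4], [189.6, 109.9], [116.7, 112.6]]
0.76 [[266.1, 110.2], [193.3, 109.4], [119.8, 111.8]]
0.8 [[268.5, 110.1], [197.5, 108.8], [123.7, 110.8]]
```

View pics/w8e.png

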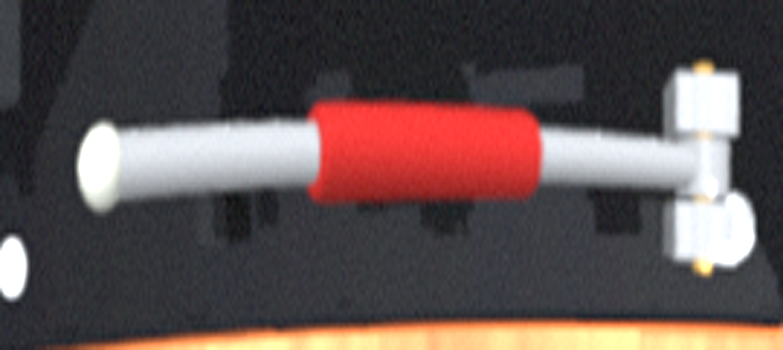

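View pics/s8.png

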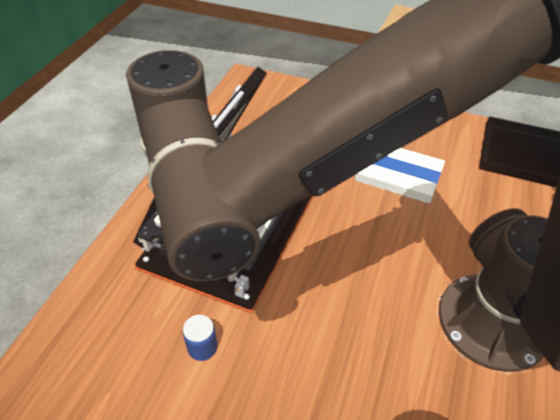

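jog_arm([
  [0,0,20,0],
  [0,0,30,0],
  [0,0,35,0],
  [0,0,35,0],
  [0,0,35,0],
  [0,0,35,0],
  [0,-5,25,0],
  [0,-15,1.5,0],
  [5,-25,0,0],
  [6,-30,0,0],
], fingers=34)

```text
clock: 18.7
tool_pos: [0.5902, 0.1416, 0.4004]
orientation: [-180.0, 0.1, -92.2]
force: [0.7, -0.2, -0.3]
opening: 0.034
```

jog_arm([
  [7,-32,0,0],
  [7,-32,0,0],
  [7,-32,0,0],
  [7,-32,0,0],
  [7,-32,0,0],
  [7,-27,0,0],
  [5,-18,0,0],
  [0,-2,0,0],
  [0,0,0,0],
  [0,0,0,0],
])

```text
clock: 19.53
tool_pos: [0.6372, -0.0656, 0.3997]
orientation: [180.0, 0.0, -92.3]
force: [-0.2, 0.3, 0.6]
opening: 0.034
```

Run:
```python
from h import *
o=get_obs(); print(o['clock'],o['tool_pos'],o['orientation'],o['force'])
s=save('side','s9.png'); w=save('wrist','w9.png'); t=save('top','t9.png')
a=cv2.imread('pics/s9.png')[190:310,125:285]; cv2.imwrite('pics/s9c.png',cv2.resize(a,None,fx=5,fy=5,interpolation=cv2.INTER_CUBIC))
for u,v in((274,150),(274,230)): print(wonz(w,o,u,v,.355))
```

```text
19.5333 [ 0.63715319 -0.0655776   0.39972424] [ 1.79979288e+02  7.57133512e-03 -9.23176492e+01] [-0.15138375  0.3234552   0.63641388]
[ 0.6374054 -0.1176135  0.355    ]
[ 0.63949973 -0.06539219  0.355     ]
```

View pics/s9c.png

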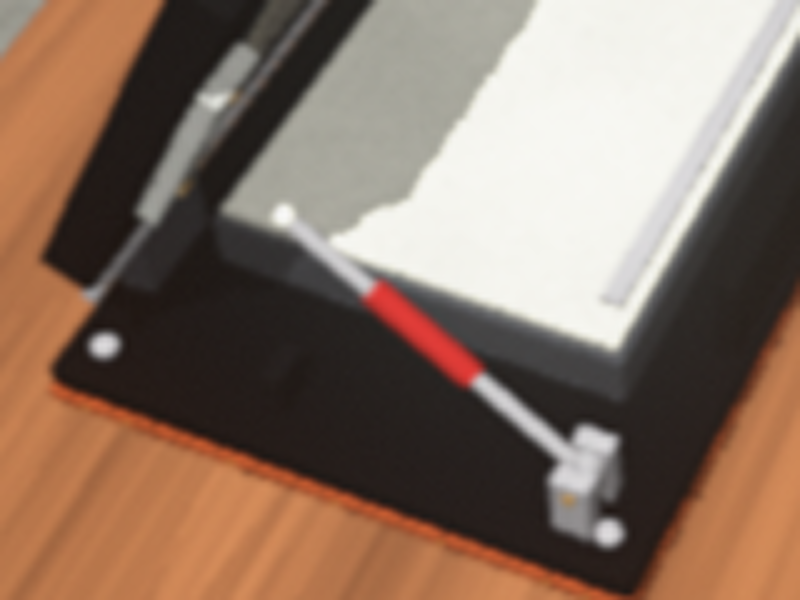

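View pics/w9.png

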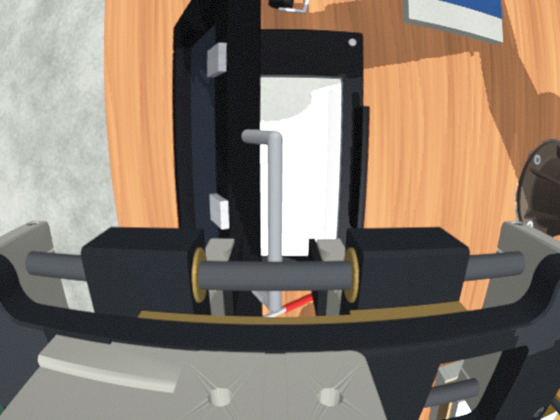

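View pics/t9.png

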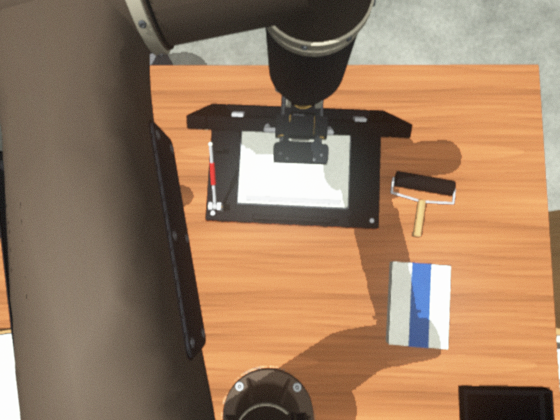

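Run:
```python
from h import *
a=cv2.imread('pics/s2.png')[190:310,125:285]; cv2.imwrite('pics/s2c.png',cv2.resize(a,None,fx=5,fy=5,interpolation=cv2.INTER_CUBIC))
```

```text
(no output)
```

View pics/s2c.png

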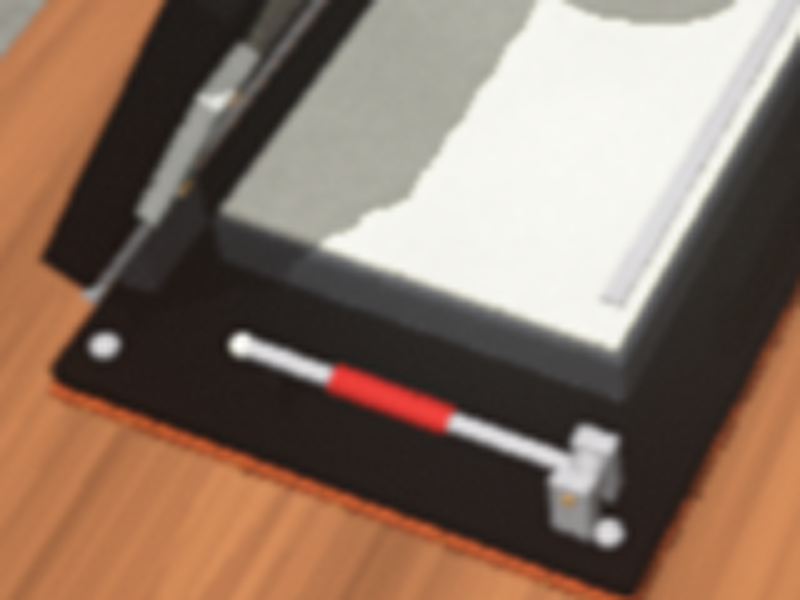

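```bash
cat > theta.py <<'E'
from h import *
from scipy.optimize import least_squares
s=snapshot('side')
F=lambda x,y:np.array([125+(x+.5)/5-.5,190+(y+.5)/5-.5])
rest=[(F(240,345),172,1),(F(330,376),125,1),(F(450,418),65,1)]
def solve(up,bx0=3.0):
    def f(p,full=0):
        u,v,sc,t,yaw,bx=p
        pp=np.array([PX[0]+bx/1000,PX[1]+.001,PX[2]+yaw])
        C=F(400,380)
        def pj(q,t): return (proj(s,W([[-115+q*np.cos(t),200,58+q*np.sin(t)]],pp))[0]-C)*(1+sc)+C+[u,v]
        e=[pj(q,0)-x for x,q,_ in rest]+[pj(q,t)-x for x,q,_ in up]
        # press corners
        for x,c in((F(632,592),(-150,230,30)),(F(57,374),(150,230,30))):
            e.append(((proj(s,W([c],pp))[0]-C)*(1+sc)+C+[u,v]-x)*.5)
        e=np.ravel(e)/.4
        return e if full else np.r_[e,sc/.005,yaw/.005,(bx-bx0)/2,u/2,v/2]
    r=least_squares(f,[0,0,0,.75,0,0]); Cv=np.linalg.inv(r.jac.T@r.jac)
    print(r.x.round(4),'theta sd',np.sqrt(Cv[3,3]).round(4)); print((f(r.x,1)*.4).reshape(-1,2).round(2).tolist()); return r.x
if __name__=='__main__': solve([(F(284,214),172,1),(F(373,291),125,1),(F(475,379),65,1)])
E
python3 theta.py
```

```text
[ 7.0750e-01  5.0210e-01 -1.1000e-03  7.0290e-01 -1.1000e-03  2.6783e+00] theta sd 0.0091
[[0.33, 0.13], [0.48, 0.5], [0.22, 0.71], [0.42, 0.46], [-0.57, -0.63], [-0.14, -0.49], [-0.24, -0.67], [-1.31, -0.74]]
```

jog_arm([
  [-4,20,0,-7],
  [-4,20,0,-7],
  [-4,20,0,-7],
  [-4,20,0,-7],
  [-4,20,0,-7],
  [-4,20,0,-7],
  [-4,20,0,-7],
  [-4,20,0,-7],
  [-4,20,0,-7],
  [-4,20,0,-7],
], fingers=40)

```text
clock: 20.57
tool_pos: [0.5966, 0.136, 0.4003]
orientation: [180.0, 0.0, -162.6]
force: [0.6, -1.0, 0.6]
opening: 0.0398
```

jog_arm([
  [1.5,1,0,-7],
  [1.5,1,0,-7],
  [2,1,0,-5.8],
  [0,0,-30,0],
  [0,0,-35,0],
  [0,0,-35,0],
  [0,0,-35,0],
  [0,0,-35,0],
  [0,0,-35,0],
  [0,0,-30,0],
])

```text
clock: 21.4
tool_pos: [0.6013, 0.1378, 0.163]
orientation: [-180.0, -0.0, 178.0]
force: [-0.0, -0.2, -1.2]
opening: 0.0397
```

jog_arm([
  [0,0,-20,0],
  [0,0,-20,0],
  [0,0,-15,0],
  [0,0,-10,0],
  [0,0,-4,0],
  [0,0,0,0],
  [0,0,0,0],
  [0,0,0,0],
  [0,0,0,0],
  [0,0,0,0],
])

```text
clock: 22.23
tool_pos: [0.6027, 0.1375, 0.0969]
orientation: [180.0, 0.1, 177.9]
force: [0.5, 0.4, -0.7]
opening: 0.0399
```

Run:
```python
from h import *
o=get_obs(); print(o['clock'],o['tool_pos'],o['orientation'],o['force'])
w=save('wrist','w10.png')
```

```text
22.2333 [0.60272824 0.13748299 0.09688018] [1.79955871e+02 7.64588077e-02 1.77911718e+02] [ 0.52231632  0.42609552 -0.65515865]
```

View pics/w10.png

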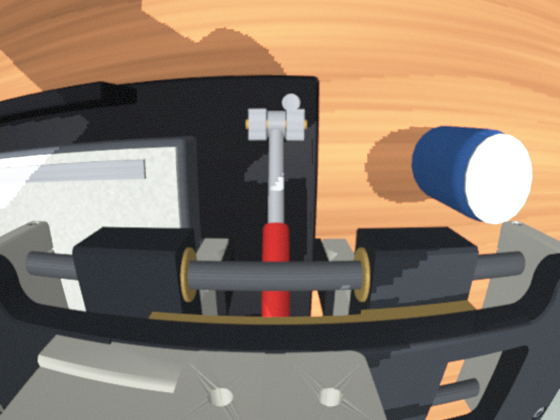

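jog_arm([
  [0,0,0,0],
  [0,0,0,0],
  [0,0,0,0],
  [0,0,0,0],
  [0,0,0,0],
  [0,0,0,0],
  [-1.2,0,1.3,0],
  [-1.2,0,1.3,0],
  [-1.2,0,1.3,0],
  [-1.2,0.1,1.3,0],
], fingers=0)

```text
clock: 23.12
tool_pos: [0.5977, 0.1379, 0.101]
orientation: [180.0, 0.0, 177.9]
force: [3.4, 3.8, -7.3]
opening: 0.0117
```

jog_arm([
  [0,0,0,0],
  [0,0,0,0],
  [0,0,0,0],
  [0,0,0,0],
  [0,0,0,0],
  [0,0,0,0],
  [0,0,0,0],
  [0,0,0,0],
  [0,0,0,0],
  [0,0,0,0],
])

```text
clock: 23.95
tool_pos: [0.5975, 0.1378, 0.1012]
orientation: [180.0, 0.0, 177.9]
force: [0.6, 5.9, -3.7]
opening: 0.0122
```

jog_arm([
  [0,0,0,0],
  [0,0,0,0],
  [0,0,0,0],
  [0,0,10,0],
  [0,0,25,0],
  [0,0,30,0],
  [0,0,30,0],
  [-5,0,35,0],
  [-10,0,30,7],
  [0,10,10,7],
], fingers=40)

```text
clock: 24.78
tool_pos: [0.583, 0.1462, 0.2781]
orientation: [180.0, 0.4, -167.8]
force: [1.2, 1.2, 0.4]
opening: 0.0399
```

jog_arm([
  [3,7,3,7],
  [3,7,3,7],
  [3,7,3,7],
  [3,7,3,7],
  [3,7,3,7],
  [3,7,3,7],
  [3,7,3,7],
  [3,7,3,7],
  [3,7,3,7],
  [3,7,3,7],
])

```text
clock: 25.62
tool_pos: [0.6123, 0.2171, 0.3023]
orientation: [-180.0, -0.0, -97.8]
force: [-0.5, 0.1, 0.1]
opening: 0.0402
```

jog_arm([
  [0,0,0,5.8],
  [0,0,0,0],
  [0,0,0,0],
  [0,0,0,0],
  [0,0,0,0],
  [0,0,0,0],
  [0,0,0,0],
  [0,0,0,0],
  [0,0,0,0],
  [0,0,0,0],
])

```text
clock: 26.45
tool_pos: [0.6125, 0.2174, 0.3011]
orientation: [180.0, -0.0, -92.3]
force: [-0.8, 0.1, -0.2]
opening: 0.0397
```

Run:
```python
from h import *
o=get_obs(); print(o['clock'],o['tool_pos'],o['orientation'],o['force'])
s=save('wrist','w11.png'); import pickle; pickle.dump((o,s),open('w11.pkl','wb'))
for t in(.70,.74,.78,.82): print(t,wproj(s,o,W([[-115+q*np.cos(t),200,58+q*np.sin(t)] for q in(0,65,125,172)],PX+[.0038,.001,0])).round(1).tolist())
```

```text
26.45 [0.61246338 0.21736315 0.30112513] [ 1.79995123e+02 -4.69352911e-03 -9.23055729e+01] [-0.8236129   0.09224049 -0.182976  ]
0.7 [[335.0, 115.1], [297.1, 113.0], [252.7, 111.7], [210.4, 111.5]]
0.74 [[335.0, 115.1], [298.8, 113.0], [255.9, 111.5], [214.3, 111.1]]
0.78 [[335.0, 115.1], [300.6, 112.9], [259.2, 111.3], [218.6, 110.7]]
0.82 [[335.0, 115.1], [302.5, 112.9], [262.9, 111.1], [223.4, 110.3]]
```

View pics/w11.png

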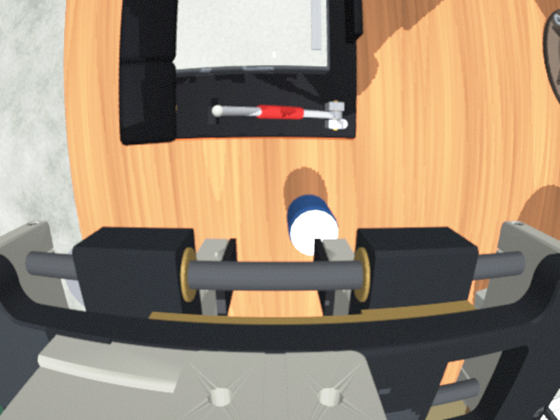

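Run:
```python
from h import *
a=cv2.imread('pics/w11.png')[90:140,200:360]; cv2.imwrite('pics/w11c.png',cv2.convertScaleAbs(cv2.resize(a,None,fx=5,fy=8,interpolation=cv2.INTER_CUBIC),alpha=1.3))
```

```text
(no output)
```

View pics/w11c.png

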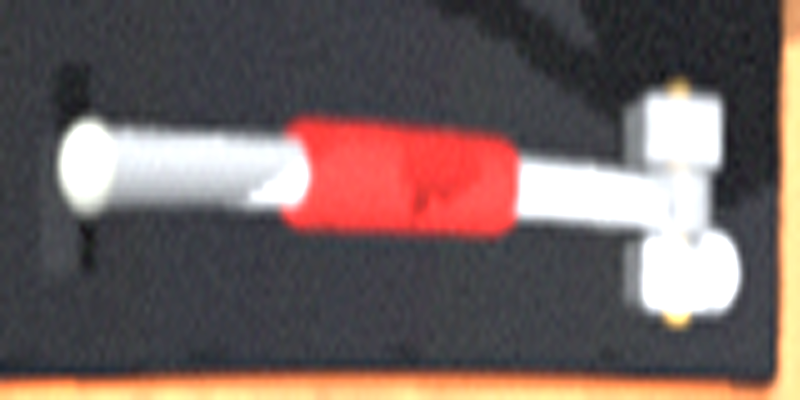

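jog_arm([
  [0,0,25,0],
  [0,0,30,0],
  [0,0,30,0],
  [0,-10,14,0],
  [2,-25,0,0],
  [4,-35,0,0],
  [4,-35,0,0],
  [4,-35,0,0],
  [4,-35,0,0],
  [4,-35,0,0],
], fingers=34)

```text
clock: 27.33
tool_pos: [0.6344, 0.0058, 0.4004]
orientation: [-180.0, 0.0, -92.3]
force: [0.6, -0.2, 0.4]
opening: 0.034
```

jog_arm([
  [2.7,-35,0,0],
  [0,-25,0,0],
  [0,-13,0,0],
  [0,0,-12,0],
  [0,0,-15,0],
  [0,0,-15,0],
  [0,0,-12,0],
  [0,0,-6,0],
  [0,0,0,0],
  [0,0,0,0],
])

```text
clock: 28.17
tool_pos: [0.6373, -0.0654, 0.3405]
orientation: [-180.0, -0.0, -92.3]
force: [-0.4, -1.0, -0.7]
opening: 0.0342
```

```bash
python3 - <<'E'
from h import *
o=get_obs(); print(o['clock'],o['tool_pos'],o['orientation'],o['force'])
s=save('side','s12.png'); w=save('wrist','w12.png')
a=cv2.imread('pics/s12.png')[190:310,125:285]; cv2.imwrite('pics/s12c.png',cv2.resize(a,None,fx=5,fy=5,interpolation=cv2.INTER_CUBIC))
E
python3 arc.py 1.09 .82 10; python3 arc.py 0.82 .74 10
```

```text
28.1667 [ 0.63732025 -0.06542951  0.34050405] [-1.79997371e+02 -1.88077350e-02 -9.22710380e+01] [-0.37277102 -1.00360394 -0.69879808]
[[-2, 0.1, -1, 0], [-4, 0.1, -2, 0], [-7, 0.3, -3, 0], [-10, 0.4, -6, 0], [-12, 0.4, -7, 0], [-11, 0.5, -8, 0], [-10, 0.3, -7, 0], [-6, 0.2, -5, 0], [-3, 0.2, -3, 0], [-2, 0, -1, 0]]
[[0, 0, 0, 0], [-1, 0.1, -1, 0], [-2, 0, -2, 0], [-3, 0.1, -2, 0], [-3, 0.1, -3, 0], [-3, 0.1, -3, 0], [-2, 0.1, -2, 0], [-2, 0.1, -2, 0], [-1, 0, -1, 0], [0, 0.1, 0, 0]]
```

View pics/s12c.png

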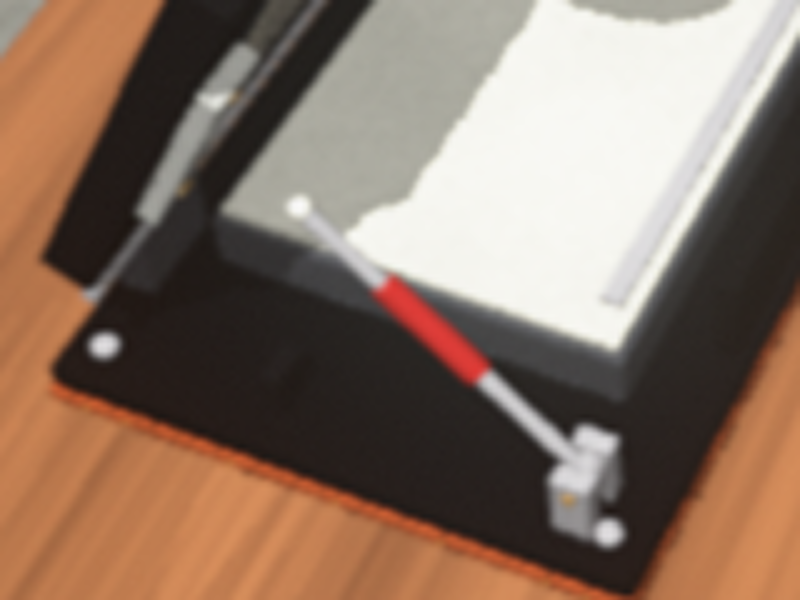

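View pics/w12.png

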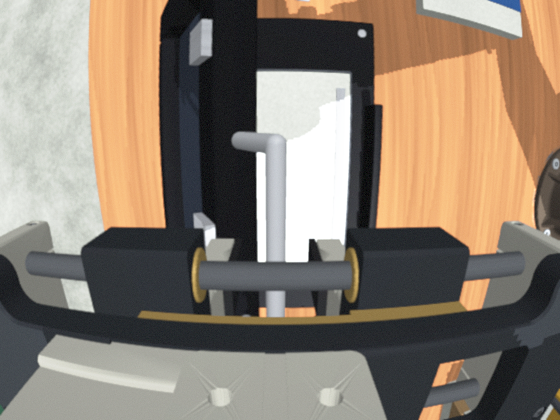

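jog_arm([
  [0,0,0,0],
  [0,0,0,0],
  [0,0,0,0],
  [0,0,0,0],
  [0,0,0,0],
  [0,0,0,0],
  [0,0,0,0],
  [0,0,0,0],
  [0,0,0,0],
  [0,0,0,0],
], fingers=0)

```text
clock: 29.1
tool_pos: [0.6372, -0.0656, 0.3403]
orientation: [-180.0, 0.0, -92.3]
force: [-0.8, 1.0, 2.1]
opening: 0.009
```

Run:
```python
from theta import *
solve([(F(299,205),172,1),(F(383,285),125,1),(F(482,377),65,1)])
```

```text
[ 7.448e-01  4.945e-01 -2.000e-04  7.767e-01 -1.400e-03  2.713e+00] theta sd 0.0086
[[0.31, 0.1], [0.47, 0.48], [0.23, 0.7], [0.39, 0.56], [-0.34, -0.55], [-0.32, -0.6], [-0.23, -0.65], [-1.34, -0.76]]
```

jog_arm([
  [-2,0.1,-1,0],
  [-4,0.1,-2,0],
  [-7,0.3,-3,0],
  [-10,0.4,-6,0],
  [-12,0.4,-7,0],
  [-11,0.5,-8,0],
  [-10,0.3,-7,0],
  [-6,0.2,-5,0],
  [-3,0.2,-3,0],
  [-2,0,-1,0],
])

```text
clock: 29.98
tool_pos: [0.5695, -0.0627, 0.2967]
orientation: [180.0, 0.0, -92.3]
force: [1.4, 3.2, -0.8]
opening: 0.009
```

jog_arm([
  [-0.5,0,-0.5,0],
  [-0.5,0,-0.5,0],
  [-0.5,0,-0.5,0],
  [-0.5,0,-0.5,0],
  [-0.5,0,-0.5,0],
  [-0.5,0,-0.5,0],
  [-0.5,0,-0.5,0],
  [-0.5,0.1,-0.5,0],
  [-0.5,0,-0.5,0],
  [-0.5,0.1,-0.5,0],
])

```text
clock: 30.82
tool_pos: [0.5652, -0.0626, 0.2927]
orientation: [180.0, 0.0, -92.3]
force: [-4.3, 5.8, 5.6]
opening: 0.0088
```

jog_arm([
  [-0.5,0,-0.5,0],
  [-0.5,0,-0.5,0],
  [-0.5,0,-0.5,0],
  [-0.5,0,-0.5,0],
  [0,0,0,0],
  [0,0,0,0],
  [0,0,0,0],
  [0,0,0,0],
  [0,0,0,0],
  [0,0,0,0],
])

```text
clock: 31.65
tool_pos: [0.5629, -0.0625, 0.2906]
orientation: [179.9, 0.0, -92.3]
force: [-5.8, 5.3, 5.5]
opening: 0.0089
```

Run:
```python
from h import *
o=get_obs(); print(o['clock'],o['tool_pos'],o['force'])
s=save('side','s13.png')
a=cv2.imread('pics/s13.png')[150:310,95:295]; cv2.imwrite('pics/s13c.png',cv2.resize(a,None,fx=4,fy=3.7,interpolation=cv2.INTER_CUBIC))
```

```text
31.65 [ 0.56288579 -0.06246775  0.29059358] [-5.83465415  5.27200005  5.50812386]
```

View pics/s13c.png

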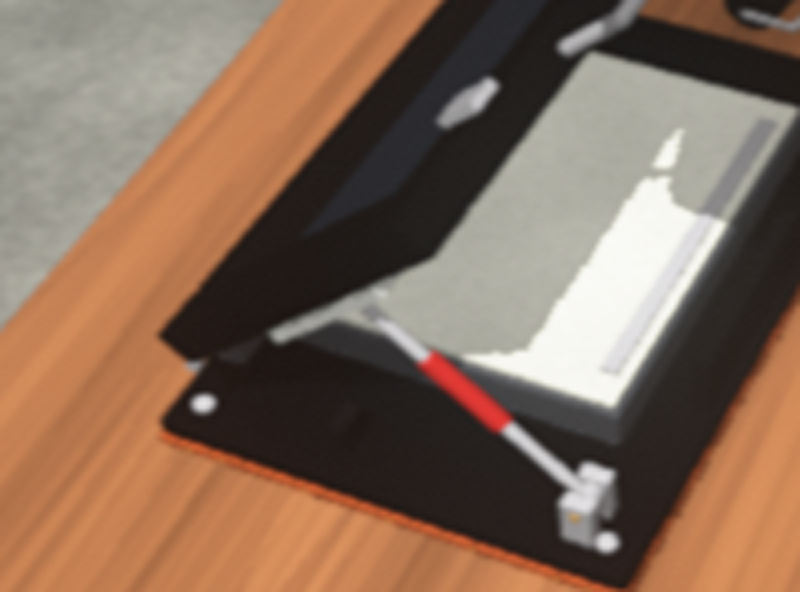

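jog_arm([
  [-0.5,0,-0.5,0],
  [-0.5,0,-0.5,0],
  [-0.5,0,-0.5,0],
  [-0.5,0,-0.5,0],
  [-0.5,0,-0.5,0],
  [-0.5,0,-0.5,0],
  [0,0,0,0],
  [0,0,0,0],
  [0,0,0,0],
  [0,0,0,0],
])

```text
clock: 32.53
tool_pos: [0.5598, -0.0624, 0.2876]
orientation: [179.9, 0.0, -92.3]
force: [-5.9, 6.9, 7.6]
opening: 0.0088
```

jog_arm([
  [-0.5,0,-0.5,0],
  [-0.5,0,-0.5,0],
  [-0.5,0,-0.5,0],
  [-0.5,0,-0.5,0],
  [-0.5,0,-0.5,0],
  [-0.5,0,-0.5,0],
  [0,0,0,0],
  [0,0,0,0],
  [0,0,0,0],
  [0,0,0,0],
])

```text
clock: 33.37
tool_pos: [0.5568, -0.0622, 0.2847]
orientation: [179.9, 0.1, -92.3]
force: [-6.5, 8.0, 6.0]
opening: 0.009
```

Run:
```python
from h import *
o=get_obs(); print(o['clock'],o['tool_pos'],o['force'],o['moment'])
s=save('side','s14.png')
a=cv2.imread('pics/s14.png')[190:310,125:285]; cv2.imwrite('pics/s14c.png',cv2.resize(a,None,fx=5,fy=5,interpolation=cv2.INTER_CUBIC))
```

```text
33.3667 [ 0.55682536 -0.06224843  0.28473118] [-6.52420266  8.0258513   5.98284999] [ 2.79046308  2.2187069  -0.08662119]
```

View pics/s14c.png

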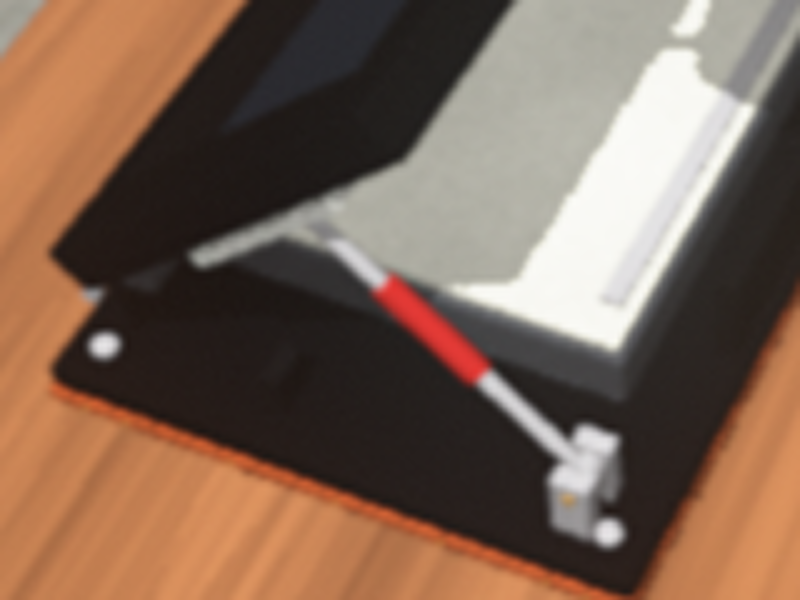

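jog_arm([
  [-0.5,0,-0.5,0],
  [-0.5,0,-0.5,0],
  [-0.5,0,-0.5,0],
  [-0.5,0,-0.5,0],
  [0,0,0,0],
  [0,0,0,0],
  [0,0,0,0],
  [0,0,0,0],
  [0,0,0,0],
  [0,0,0,0],
])

```text
clock: 34.25
tool_pos: [0.5547, -0.0622, 0.2826]
orientation: [179.9, 0.1, -92.3]
force: [-7.2, 8.5, 7.2]
opening: 0.009
```

jog_arm([
  [-0.5,0,-0.5,0],
  [-0.5,0,-0.5,0],
  [-0.5,0,-0.5,0],
  [0,0,0,0],
  [0,0,0,0],
  [0,0,0,0],
  [0,0,0,0],
  [0,0,0,0],
  [0,0,0,0],
  [0,0,0,0],
])

```text
clock: 35.08
tool_pos: [0.5531, -0.0621, 0.281]
orientation: [179.9, 0.1, -92.3]
force: [-7.0, 7.0, 7.1]
opening: 0.0087
```

jog_arm([
  [-0.5,0,-0.5,0],
  [-0.5,0,-0.5,0],
  [0,0,0,0],
  [0,0,0,0],
  [0,0,0,0],
  [0,0,0,0],
  [0,0,0,0],
  [0,0,0,0],
  [0,0,0,0],
  [0,0,0,0],
])

```text
clock: 35.92
tool_pos: [0.5521, -0.0621, 0.28]
orientation: [179.9, 0.1, -92.3]
force: [-7.0, 8.7, 6.1]
opening: 0.0089
```

Run:
```python
from h import *
o=get_obs(); print(o['clock'],o['tool_pos'],o['force'],o['moment'])
s=save('side','s15.png')
a=cv2.imread('pics/s15.png')[190:310,125:285]; cv2.imwrite('pics/s15c.png',cv2.resize(a,None,fx=5,fy=5,interpolation=cv2.INTER_CUBIC))
```

```text
35.9167 [ 0.55214552 -0.06207121  0.28001406] [-6.99496503  8.66191596  6.07416516] [ 3.11338407  2.37499523 -0.04759144]
```

View pics/s15c.png

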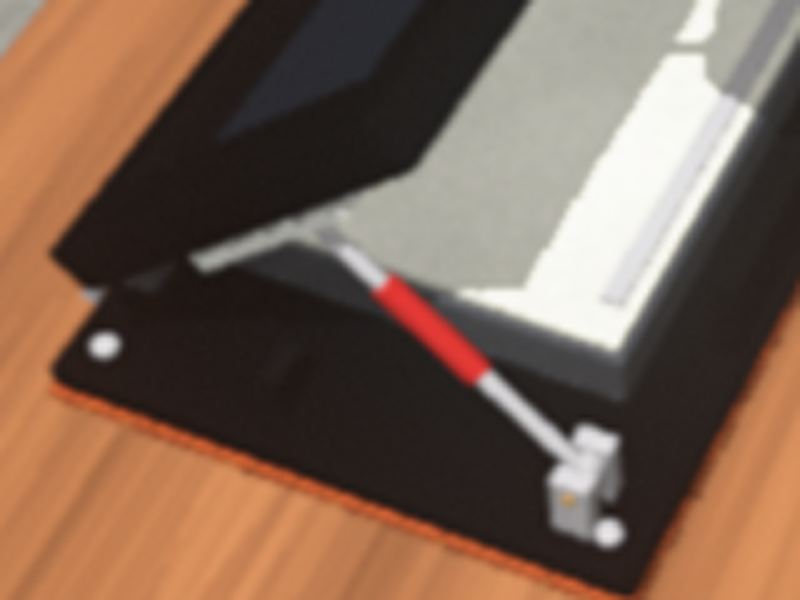

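jog_arm([
  [-0.5,0,-0.5,0],
  [-0.5,0,-0.5,0],
  [0,0,0,0],
  [0,0,0,0],
  [0,0,0,0],
  [0,0,0,0],
  [0,0,0,0],
  [0,0,0,0],
  [0,0,0,0],
  [0,0,0,0],
])

```text
clock: 36.8
tool_pos: [0.5517, -0.0621, 0.2795]
orientation: [180.0, 0.1, -92.3]
force: [-6.4, 8.5, 7.5]
opening: 0.0087
```

jog_arm([
  [-0.5,0,-0.5,0],
  [-0.5,0,-0.5,0],
  [0,0,0,0],
  [0,0,0,0],
  [0,0,0,0],
  [0,0,0,0],
  [0,0,0,0],
  [0,0,0,0],
  [0,0,0,0],
  [0,0,0,0],
])

```text
clock: 37.63
tool_pos: [0.5514, -0.062, 0.2792]
orientation: [-179.9, 0.1, -92.3]
force: [-4.8, 8.6, 10.4]
opening: 0.0089
```

jog_arm([
  [0,0,0,0],
  [0,0,0,0],
  [0,0,0,0],
  [0,0,0,0],
  [0,0,2,0],
  [0,0,6,0],
  [0,0,10,0],
  [0,0,15,0],
  [0,0,15,0],
  [0,0,15,0],
], fingers=24)

```text
clock: 38.47
tool_pos: [0.5508, -0.0631, 0.3425]
orientation: [-180.0, -0.0, -92.3]
force: [1.0, -0.2, -0.5]
opening: 0.024
```

jog_arm([
  [-10,0,15,0],
  [-20,0,10,0],
  [-25,-5,10,0],
  [-25,-5,5,0],
  [-20,-5,0,0],
  [-10,0,0,0],
  [0,0,0,0],
  [0,0,0,0],
  [0,0,0,0],
  [0,0,0,0],
])

```text
clock: 39.3
tool_pos: [0.4414, -0.0777, 0.3803]
orientation: [179.9, -0.0, -92.3]
force: [1.0, -0.3, -0.3]
opening: 0.0242
```

Run:
```python
from h import *
o=get_obs(); print(o['clock'],o['tool_pos'],o['force'])
s=save('side','s16.png')
a=cv2.imread('pics/s16.png')[190:310,125:285]; cv2.imwrite('pics/s16c.png',cv2.resize(a,None,fx=5,fy=5,interpolation=cv2.INTER_CUBIC))
t=save('top','t16.png')
for a in(.70,.74,.77,.797):
  print(a,proj(s,W([lidp(295,60,12,a),lidp(250,220,0,a)],PX+[.003,.001,0])).round(1).tolist(),proj(t,W([lidp(295,55,12,a),lidp(295,-55,12,a)],PX+[.003,.001,0])).round(1).tolist())
```

```text
39.3 [ 0.44139206 -0.07772288  0.38032938] [ 0.96143885 -0.27443354 -0.34933834]
0.7 [[257.2, 164.0], [210.3, 227.8]] [[267.0, 186.1], [322.0, 188.5]]
0.74 [[253.5, 159.7], [206.9, 224.2]] [[267.0, 181.3], [322.6, 183.6]]
0.77 [[250.5, 156.6], [204.2, 221.5]] [[267.0, 177.5], [323.0, 179.9]]
0.797 [[247.8, 153.8], [201.6, 219.1]] [[267.1, 174.0], [323.4, 176.4]]
```

View pics/s16.png

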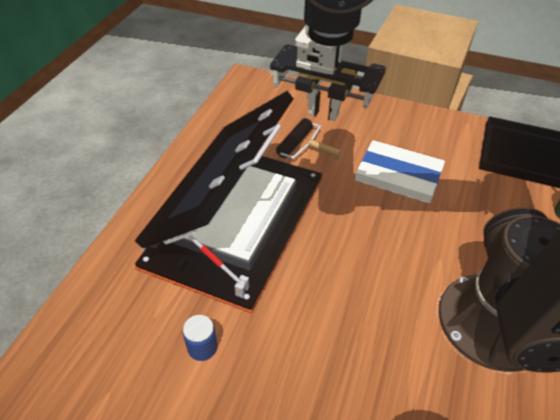

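View pics/s16c.png

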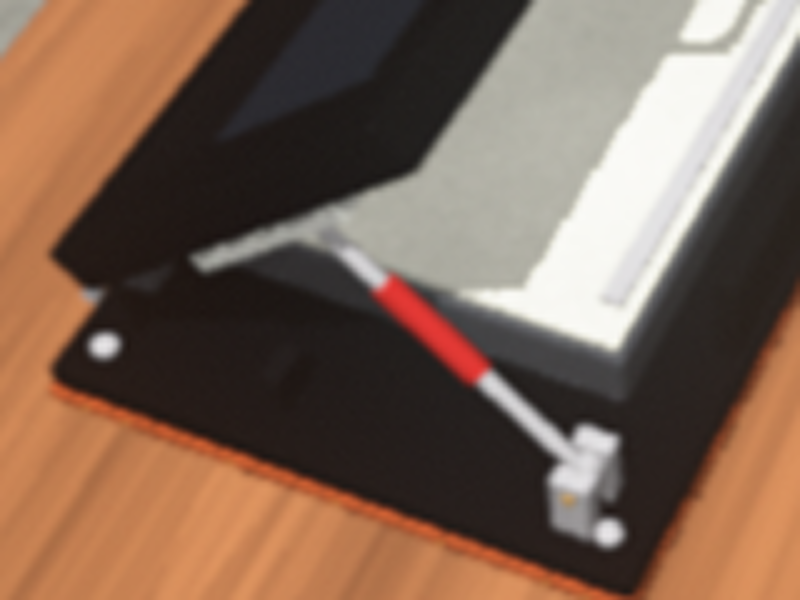

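View pics/t16.png

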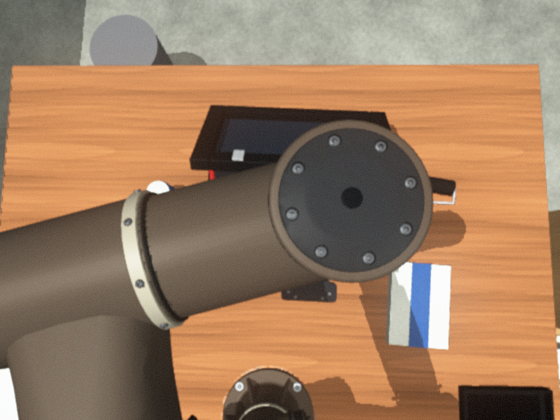

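Run:
```python
from h import *
s=save('side','s17.png'); d=np.abs(cv2.imread('pics/s17.png').astype(int)-cv2.imread('pics/s16.png')).max(2)[80:320,120:330]; print('moved px',(d>40).sum())
print(get_obs()['clock']); print(close_job())
```

```text
moved px 0
39.45
the job is handed in; nothing more can be done
None
```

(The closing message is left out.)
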